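Fetch the sample cup from behind the bottles

TASK

The sample cup stands at the back of the bottle rack, behind two of the three bottles in the front row. Stand those two bottles in the grey side tray first, then take the cup out and stand it on the middle of the white tile, and only then put each bottle back upright on the very place in the rack that it came from. Knock nothing over and leave the dropper bottle in the rack where it is.

Things in the scene. Friction and masses are not known exactly. Their poses are not given: they have to be found in the camera images.
- rack: Fixed bottle rack, aluminium base plate 150 (x) x 216 (y) x 5 mm thick; origin at the centre of its underside, z up; -x is its front (toward the robot), +x its back. Front row of three ringed places with a bottle on each, in any order; back row of two niches between grey fins, one with the sample cup, the other with the dropper bottle.
- rack_front (a point): Top of the base plate at the middle of the three front places (axes as the rack; 40 mm in front of its origin). The other two lie 70 mm to either side along the rack's y. Each is marked by a thin dark ring of 62 mm diameter and has no walls.
- rack_back (a point): Top of the base plate between the two niches, whose centres lie 35 mm to either side along the rack's y, 52 mm behind the front row. Fins 4 mm thick, 56 mm high, stand at y = -70, 0, +70 mm. A niche is open front and back, 66 mm wide: grip the cup front to back. The two bottles 35 mm to either side of the cup are in the way: they leave it some 5 mm, no room for a finger.
- tray: Fixed shallow grey tray for putting things aside, 200 (x) x 104 (y) mm outside, rim 12 mm high, walls 4 mm; origin at the centre of its underside, inner floor about 4 mm higher. It has room for the bottles side by side along its x.
- tile: Fixed white tile 80 x 80 x 6 mm, origin at the centre of its underside; its top is 6 mm above that.
- amber_mid (a point): Brown reagent bottle with black cap, 60 mm diameter, 120 mm tall, about 0.22 kg; point on its axis half-way up (60 mm above its underside), z up. Cap 35 mm diameter on the top 26 mm, shoulder slopes below it, so it can be gripped by the cap in any direction.
- buffer_mid (a point): White bottle with broad blue cap, 52 mm diameter, 105 mm tall, about 0.15 kg; point on its axis half-way up (52.5 mm above its underside), z up. Cap 42 mm diameter on the top 26 mm.
- jar_mid (a point): Plain white jar with white screw lid, the shortest of the three, 54 mm diameter, 85 mm tall, lid 48 mm diameter on the top 16 mm, about 0.15 kg; point on its axis half-way up (42.5 mm above its underside), z up.
- cup_mid (a point): Sample cup with red screw cap, 58 mm tall, body 52 mm diameter, cap 55 mm diameter on the top 12 mm, about 0.05 kg; point on its axis half-way up (29 mm above its underside), z up.
- dropper_mid (a point): Small brown dropper bottle, 29 mm diameter, 79 mm tall, standing loose in the other niche, to be left alone; point on its axis half-way up.
Not all that is in view belongs to the job. Of the things that look like the part that bears cup_mid, the smallest one is meant.

How it is judged:
By the outcome, as a careful person would: the job done as asked, in the order asked, and still so for the second after the job is handed in, with the robot touching nothing.
It also fails if it takes over 109 s, if anything falls off the work surface, if the arm or the gripper's body presses on something with over 40 N, if the wrist force passes 120 N, or if a joint passes its speed limit or range.

ROBOT

A 7-joint arm with a two-finger parallel gripper is mounted at the origin on a cart in front of the work surface, level with it; the furniture and walls round the work are solid. World frame = base frame: x ahead of the robot, y to its left, z up, the work surface at z = 0. Lengths are in m, angles in rad, forces in N, time in s.
With the tool pointing down it reaches from about 0.4 to 0.85 m from the base axis. Payload 4.5 kg.
Tool frame: the origin (TCP) lies at the very end of the fingers, on their centre line; the grasp point (between the pads) lies 19 mm behind it (r.pinch_z is the distance from the TCP to the grasp point, in m); x points along the fingers, y is the direction in which the jaws open and shut, and the axes are right-handed (so a half turn about x gives the same grasp; the last joint's range is limited). The gripper opens to 88 mm and grips with 3 to 60 N. Pads are 18 mm wide; open, the fingers measure 123 mm over their backs; the gripper's body (75 mm by 187 mm) begins 45 mm behind the grasp point.
Start: joints at [0.034, 0.689, -0.195, 1.565, 0.157, 0.902, -0.215], TCP at [0.625, 0, 0.239] pointing down, gripper open.
Joint ranges: [-3.01, 3.01], [-0.46, 2.08], [-1.47, 1.51], [0.13, 2.56], [-1, 4.14], [0.04, 2.09], [-2.66, 2.66]. Speed limits (rad/s): [2.57, 2.57, 3.14, 3.14, 3.14, 3.14, 3.14].

INTERFACE

Orientations are given as a unit quaternion [x, y, z, w].
In Python, from plant import telemetry, cams, job, r gives the robot as it stands.
- The arm moves only by the tool send_rows, never from a script. Its argument "commands" is one flat list of numbers, 7 for each row, row after row: the shift along the world's x, y, z as a fraction of full scale, then the turn, a rotation vector about the world's x, y, z as a fraction of full scale, then the closure, from 0 (fully open) to 1 (shut). In form: [dx, dy, dz, wx, wy, wz, claw, dx, dy, dz, wx, wy, wz, claw, ...]. A call has 1 to 12 rows; each row shifts and turns the pose as measured when the row begins; what a row does not reach is not made up. Full scale, the value 1, is 250 mm for a shift and 90 degrees for a turn. A row lasts 1/10 s, in which the tool goes at most 50 mm and 8.59 degrees, less where a joint would pass 70% of its speed; a pose out of reach is approached as far as the arm can. A call with a number of a shift or a turn outside -1 to 1 is refused whole. A call with a gripper value outside its range is refused whole. The fingers move at their own pace and stop on an object; "newtons" is the grip in N (left out, the last holds). Time passes only in rows, so rows that do not move let the fingers close. It gives the time, the measured TCP pose, the force and the opening at its end, in the units of the state.
- telemetry.get_state(): the state, without advancing time (a new reading comes with each control period).
- cams.snapshot(name): name is "scene" or "side" or "wrist"; returns a dict with "image" (384x512x3 uint8, blue, green, red), "intrinsics" (3x3 intrinsics, pixels), "world_to_cam" (4x4, takes a point from world to camera coordinates). Camera axes: x right, y down, z forward; pixel columns grow to the right and rows downward; lengths in m; the calibration is good to about 2 mm. The wrist camera is an equidistant fisheye: a pixel r from the principal point sees the ray r / f radians off the axis. A picture is of the moment at which its call begins. There is no depth.
- job.finish_job(): hands the job in, once; it reports no verdict.
The state is a dict: "clock": time; "q": joint angles; "qd": joint speeds; "joint_torque": joint torques, N m; "tool_pos": TCP position; "eef_rot": TCP orientation; "contact_force": force on the tool from outside, world axes, zero at the start; "moment": the same for the moment, N m; "opening": opening from 0.0 (shut) to 1.0 (fully open).
Only numpy, scipy, OpenCV 4.12 (cv2) and the standard library are available. Lean on these libraries where they do the work, as an engineer would, in place of code of your own. Each camera call takes 0.05 s, during which the arm holds its last target.

## Working session

There is one attempt and no reset: what is moved stays moved. The work goes in short steps, Python scripts to look and compute and a tool call to move; the robot and the scene stay as the last step left them, time stands still between calls to the robot, and variables do not carry over. Pictures are saved under pics/ and viewed, and the job is handed in when it is done.

Besides the shell and the picture viewer there is one more tool, called after "Emit:" as a command line: name --argument value ..., lists and objects as JSON in quotes. send_rows: Moves the arm, as the interface text tells. Its arguments: {"type":"object","properties":{"commands":{"type":"array"},"newtons":{"type":"number"}},"required":["commands"]}

```bash
ls; mkdir -p pics
python3 - <<'E'
from plant import telemetry, cams, job, r
import cv2,numpy as np
s=telemetry.get_state();print(s['clock'],s['tool_pos'],s['eef_rot'],s['opening'],r.pinch_z)
for n in['scene','side','wrist']:
    d=cams.snapshot(n);cv2.imwrite(f'pics/{n}0.png',d['image'])
    np.savez(f'pics/{n}0.npz',**{k:np.array(v) for k,v in d.items()})
    print(n,d['intrinsics'],d['world_to_cam'])
E
```

```text
pics
0.0 [ 6.24364338e-01 -4.25132170e-05  2.37909791e-01] [-0.49949432 -0.50045114  0.50047167 -0.49958201] 0.9984609170828145 0.0187
scene [[429.64973599   0.         252.05590201]
 [  0.         429.64973599 193.06172148]
 [  0.           0.           1.        ]] [[ 0.46540718 -0.88504426 -0.00963458 -0.35204086]
 [-0.42896801 -0.21602787 -0.87710798  0.28037463]
 [ 0.77419804  0.41234527 -0.48019659  0.64021427]
 [ 0.          0.          0.          1.        ]]
side [[397.67117763   0.         252.23896282]
 [  0.         397.67117763 189.51914032]
 [  0.           0.           1.        ]] [[-0.8412144  -0.54056591  0.01211724  0.43083138]
 [-0.34654744  0.52181491 -0.77949604  0.30472686]
 [ 0.41504603 -0.65992249 -0.62628995  0.60781215]
 [ 0.          0.          0.          1.        ]]
wrist [[297.31863964   0.         253.80440767]
 [  0.         297.31863964 191.16675176]
 [  0.           0.           1.        ]] [[ 9.99998416e-01 -3.14734439e-04 -1.75205898e-03 -6.24828434e-01]
 [ 2.05544610e-04 -9.57246716e-01  2.89272678e-01 -4.07989346e-02]
 [-1.76819678e-03 -2.89272580e-01 -9.57245135e-01  3.90417349e-01]
 [ 0.00000000e+00  0.00000000e+00  0.00000000e+00  1.00000000e+00]]
```

View pics/scene0.png

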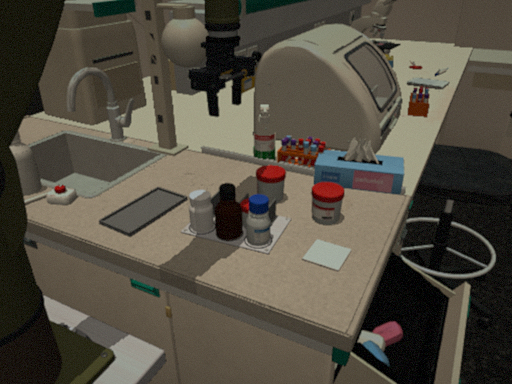

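View pics/side0.png

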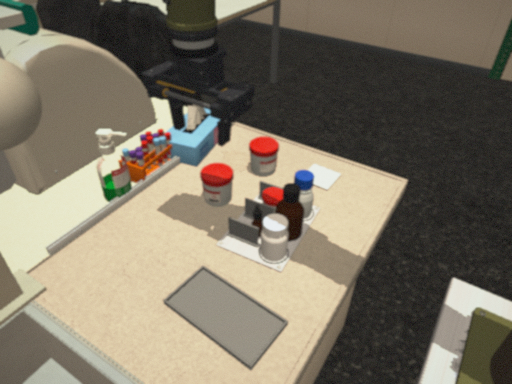

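View pics/wrist0.png

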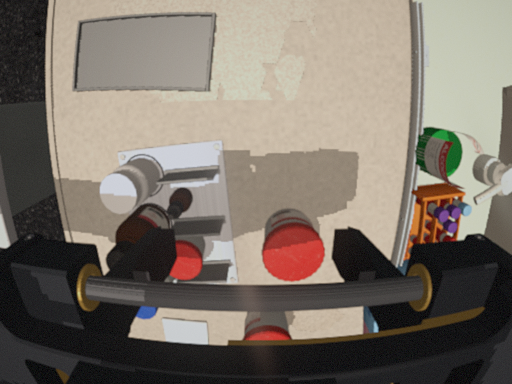

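The red-capped candidates in the scene view are a big one at (270,183), another at (327,202) and a small one at about (245,207), inside the niche behind the amber and blue-capped bottles. I'll enlarge crops to confirm and measure.

```bash
cat > h.py <<'E'
import numpy as np,cv2
def load(f):
    d=np.load(f);return d['image'],d['intrinsics'],d['world_to_cam']
def ray(K,T,uv,fish=False):
    uv=np.array(uv,float);x=(uv-[K[0,2],K[1,2]])/[K[0,0],K[1,1]]
    if fish:
        th=np.linalg.norm(x);d=np.array([*(x/th*np.sin(th)),np.cos(th)]) if th>1e-9 else np.array([0,0,1.])
    else: d=np.array([*x,1.])
    R=T[:3,:3];return -R.T@T[:3,3],R.T@d/np.linalg.norm(d)
def plane(K,T,uv,z,fish=False):
    o,d=ray(K,T,uv,fish);return o+d*(z-o[2])/d[2]
def proj(K,T,P,fish=False):
    p=T[:3,:3]@np.array(P,float)+T[:3,3]
    if fish:
        n=np.hypot(p[0],p[1]);th=np.arctan2(n,p[2]);x=p[:2]/n*th
    else:x=p[:2]/p[2]
    return x*[K[0,0],K[1,1]]+[K[0,2],K[1,2]]
def tri(rs):
    A=np.zeros((3,3));b=np.zeros(3)
    for o,d in rs:
        M=np.eye(3)-np.outer(d,d);A+=M;b+=M@o
    p=np.linalg.solve(A,b);return p,[np.linalg.norm((np.eye(3)-np.outer(d,d))@(p-o)) for o,d in rs]
def crop(im,u0,v0,u1,v1,k,name):
    c=cv2.resize(im[v0:v1,u0:u1],None,fx=k,fy=k,interpolation=cv2.INTER_CUBIC)
    for u in range((u0+9)//10*10,u1,10):
        cv2.line(c,((u-u0)*k+k//2,0),((u-u0)*k+k//2,6 if u%50 else 14),(0,255,0),1)
        if u%20==0: cv2.putText(c,str(u),((u-u0)*k-8,24),0,.35,(0,255,0),1)
    for v in range((v0+9)//10*10,v1,10):
        cv2.line(c,(0,(v-v0)*k+k//2),(6,(v-v0)*k+k//2),(0,255,0),1)
        if v%20==0: cv2.putText(c,str(v),(8,(v-v0)*k+6),0,.35,(0,255,0),1)
    cv2.imwrite(name,c)
E
python3 - <<'E'
from h import *
crop(load('pics/scene0.npz')[0],175,160,355,275,4,'pics/c_scene.png')
crop(load('pics/side0.npz')[0],190,130,345,275,4,'pics/c_side.png')
crop(load('pics/wrist0.npz')[0],60,130,260,275,4,'pics/c_wrist.png')
E
```

```text
(no output)
```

View pics/c_scene.png

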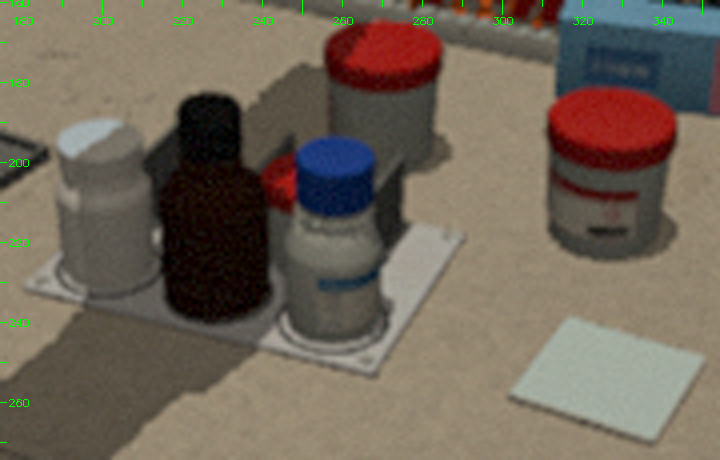

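View pics/c_side.png

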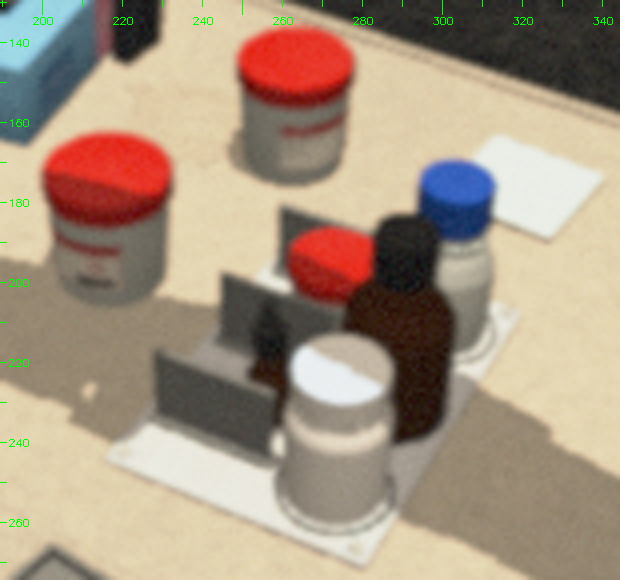

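View pics/c_wrist.png

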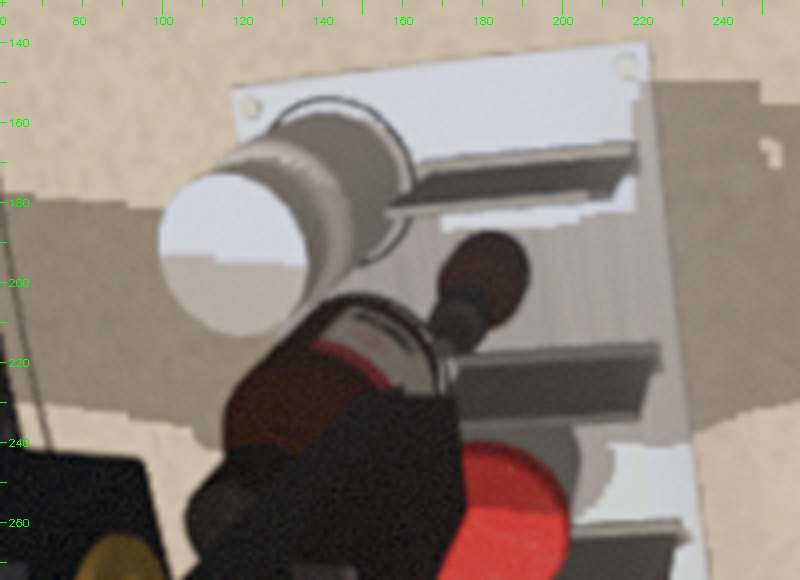

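Run:
```python
from h import *
crop(load('pics/scene0.npz')[0],95,175,195,240,7,'pics/t_scene.png')
crop(load('pics/side0.npz')[0],155,255,295,370,5,'pics/t_side.png')
from scipy.optimize import least_squares
C={n:load(f'pics/{n}0.npz') for n in('scene','side','wrist')}
g=lambda n,x,y:({'scene':175,'side':190,'wrist':60}[n]+(x+.5)/4-.5,{'scene':160,'side':130,'wrist':130}[n]+(y+.5)/4-.5)
def fit(obs,hx,hy,z,x0):
    def f(p):
        o=[]
        for n,(x,y),sx,sy in obs:
            c,s=np.cos(p[2]),np.sin(p[2]);P=[p[0]+c*sx*hx-s*sy*hy,p[1]+s*sx*hx+c*sy*hy,z]
            o+=list(proj(C[n][1],C[n][2],P,n=='wrist')-g(n,x,y))
        return np.array(o)
    s=least_squares(f,x0,loss='soft_l1');print(s.x,np.degrees(s.x[2]));print(f(s.x).reshape(-1,2).round(1).tolist());return s.x
rk=fit([('scene',(24,288),-1,1),('scene',(376,375),-1,-1),('scene',(466,235),1,-1),('side',(107,455),1,1),('side',(365,567),-1,1),('side',(520,312),-1,-1),('wrist',(232,88),-1,1),('wrist',(650,42),1,1)],.075,.108,.005,[.5,0,0])
tl=fit([('scene',(572,317),1,1),('scene',(704,357),1,-1),('scene',(655,442),-1,-1),('scene',(510,397),-1,1),('side',(497,135),1,-1),('side',(605,177),-1,-1),('side',(550,241),-1,1)],.04,.04,.006,[.5,-.2,0]) if 0 else None
for n,pts in dict(scene=[(572,317),(704,357),(655,442),(510,397)],side=[(497,135),(605,177),(550,241)]).items():
    for p in pts: print('tile',n,plane(C[n][1],C[n][2],g(n,*p),.006).round(4))
def R(n,x,y): return ray(C[n][1],C[n][2],g(n,x,y),n=='wrist')
print('amber',tri([R('scene',210,104),R('side',407,224)]))
print('buffer',tri([R('scene',336,156),R('side',457,180)]))
print('jar',tri([R('scene',104,140),R('side',342,370),R('wrist',232,254)]))
c,s=np.cos(rk[2]),np.sin(rk[2]);Rm=np.array([[c,-s],[s,c]])
for nm,p in dict(jar=(-.04,.07),mid=(-.04,0),end=(-.04,-.07),cup=(.012,-.035),drop=(.012,.035)).items(): print(nm,rk[:2]+Rm@p)
```

```text
[ 0.51779294 -0.08590609  0.07465513] 4.277423759504797
[[-0.4, -0.9], [-0.4, -0.7], [0.3, -0.6], [-0.4, 0.1], [0.2, -0.4], [1.2, -0.6], [-0.8, 0.0], [0.3, 0.1]]
tile scene [ 0.5445 -0.2746  0.006 ]
tile scene [ 0.5412 -0.3497  0.006 ]
tile scene [ 0.4611 -0.3484  0.006 ]
tile scene [ 0.4623 -0.271   0.006 ]
tile side [ 0.5413 -0.3489  0.006 ]
tile side [ 0.4627 -0.3449  0.006 ]
tile side [ 0.4648 -0.2647  0.006 ]
amber (array([ 0.47843597, -0.08865606,  0.12693791]), [np.float64(0.0015046865135379828), np.float64(0.0015046865135378887)])
buffer (array([ 0.48537914, -0.1594513 ,  0.10863133]), [np.float64(0.00036293842312287527), np.float64(0.0003629384231228666)])
jar (array([ 0.47320744, -0.01879949,  0.08856468]), [np.float64(0.0015646390827210672), np.float64(0.000550376471449267), np.float64(0.0012766894970066326)])
jar [ 0.47268335 -0.0190845 ]
mid [ 0.47790435 -0.08888953]
end [ 0.48312536 -0.15869455]
cup [ 0.53237002 -0.11991358]
drop [ 0.52714901 -0.05010855]
```

View pics/t_scene.png

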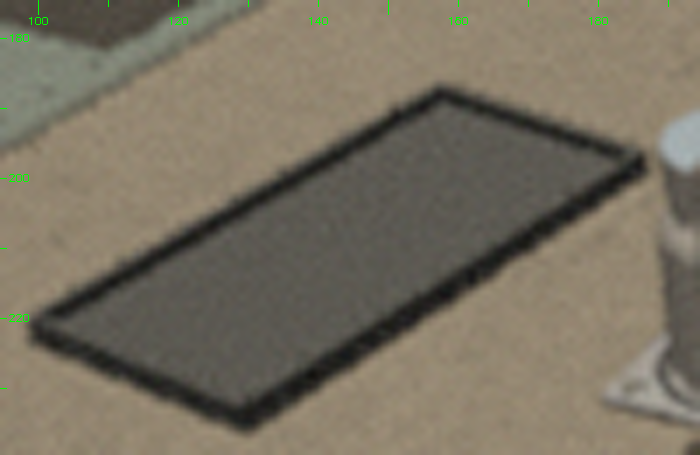

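View pics/t_side.png

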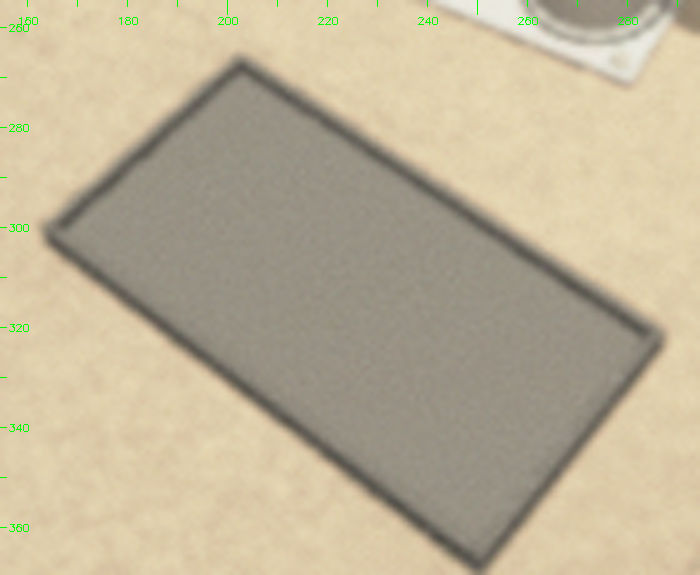

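Run:
```python
from h import *
C={n:load(f'pics/{n}0.npz') for n in('scene','side','wrist')}
for n,u0,v0,k,pts in [('scene',95,175,7,[(33,324),(442,87),(645,158),(245,415)]),('side',155,255,5,[(240,60),(47,232),(480,570),(665,335)])]:
    P=np.array([plane(C[n][1],C[n][2],(u0+(x+.5)/k-.5,v0+(y+.5)/k-.5),.012)[:2] for x,y in pts]);print(P.round(4).tolist(),P.mean(0))
```

```text
[[0.3743, 0.204], [0.5717, 0.1893], [0.5609, 0.0868], [0.3648, 0.103]] [0.46792488 0.14578979]
[[0.5652, 0.0959], [0.5735, 0.1958], [0.3771, 0.2151], [0.3688, 0.1115]] [0.4711659  0.15458325]
```

Run:
```python
from h import *
C={n:load(f'pics/{n}0.npz') for n in('scene','side','wrist')}
R=lambda n,u,v: ray(C[n][1],C[n][2],(u,v),n=='wrist')
print('decoyA top',tri([R('scene',270.5,172),R('side',216.5,172.5),R('wrist',294,252)]))
print('decoyB top',tri([R('scene',327.5,190.5),R('side',263.5,146)]))
W=C['wrist']
for p in[(82,16),(215,13),(211,90),(74,90)]: print(plane(W[1],W[2],p,.012,True).round(4))
```

```text
decoyA top (array([ 0.67271183, -0.09680992,  0.07523405]), [np.float64(0.0005819466844805148), np.float64(0.001267000399810184), np.float64(0.0016570441302367006)])
decoyB top (array([ 0.64499761, -0.25698139,  0.07345375]), [np.float64(0.0008422554060390946), np.float64(0.0008422554060390116)])
[0.3855 0.2161 0.012 ]
[0.5767 0.1926 0.012 ]
[0.5719 0.092  0.012 ]
[0.3735 0.1089 0.012 ]
```

Emit:
send_rows --commands '[-0.16,-0.07,0,0,0,0.0475,0.2,-0.16,-0.1,0,0,0,0,0.3,-0.16,-0.1,0,0,0,0,0.3,-0.1,-0.09,0,0,0,0,0.3,0,0,0,0,0,0,0.3,0,0,0,0,0,0,0.3]' --newtons 25

```text
clock: 0.75
tool_pos: [0.4731, -0.0907, 0.2364]
eef_rot: [0.479, 0.521, -0.48, 0.518]
contact_force: [0.9, 1.1, -0.2]
opening: 0.703
```

Emit:
send_rows --commands '[0.02,0.008,-0.1,0,0,0,0.3,0,0,-0.15,0,0,0,0.3,0,0,-0.14,0,0,0,0.3,0,0,-0.07,0,0,0,0.3,0,0,0,0,0,0,0.3]'

```text
clock: 1.25
tool_pos: [0.4871, -0.0839, 0.1183]
eef_rot: [0.482, 0.519, -0.475, 0.522]
contact_force: [-0.4, 0.7, 0.3]
opening: 0.702
```

```bash
cat > snap.py <<'E'
import sys,cv2,numpy as np
from plant import cams,telemetry
k=sys.argv[1]
s=telemetry.get_state();print(s['clock'],s['tool_pos'].round(4) if hasattr(s['tool_pos'],'round') else s['tool_pos'],s['opening'])
ims=[]
for n in sys.argv[2:]:
    d=cams.snapshot(n);np.savez(f'pics/{n}{k}.npz',**{a:np.array(v) for a,v in d.items()})
    ims.append(cv2.resize(d['image'],None,fx=1.2,fy=1.2) if len(sys.argv)==3 else d['image'][80:300,120:400] if n!='wrist' else d['image'])
h=min(i.shape[0] for i in ims)
cv2.imwrite(f'pics/v{k}.png',ims[0] if len(ims)==1 else cv2.hconcat([cv2.resize(i,(int(390),int(390*i.shape[0]/i.shape[1]))) for i in ims]) )
E
python3 snap.py 1 scene side
```

```text
1.25 [ 0.4871 -0.0839  0.1183] 0.7017473915507584
```

View pics/v1.png

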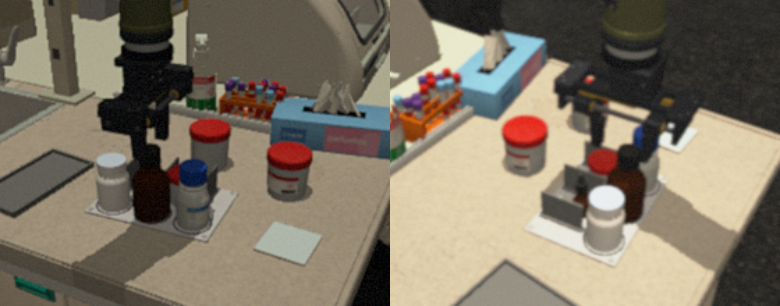

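```bash
cat > d.py <<'E'
# usage: d.py x y z [yawdeg] -> needed delta as fractions
import sys,numpy as np
from scipy.spatial.transform import Rotation as R
from plant import telemetry
s=telemetry.get_state();t=np.array([float(a) for a in sys.argv[1:4]]);yaw=float(sys.argv[4]) if len(sys.argv)>4 else 4.28
q=R.from_quat(s['eef_rot']);des=R.from_euler('z',yaw,degrees=True)*R.from_quat([-.5,-.5,.5,-.5])
rv=(des*q.inv()).as_rotvec()
print(s['clock'],'pos',np.round(s['tool_pos'],4),'op mm',round(s['opening']*88,1),'F',np.round(s['contact_force'],1))
print('shift frac',((t-s['tool_pos'])/.25).round(4),'turn frac',(rv/(np.pi/2)).round(4),'qd',np.abs(s['qd']).max().round(3))
E
python3 d.py .478 -.0887 .103
```

```text
1.35 pos [ 0.4881 -0.0842  0.1204] op mm 61.6 F [-0.9  0.5  0.3]
shift frac [-0.0406 -0.0178 -0.0694] turn frac [-0.0024  0.008  -0.0062] qd 0.036
```

Emit:
send_rows --commands '[-0.04,-0.018,-0.03,-0.002,0.008,-0.006,0.3,0,0,0,0,0,0,0.3,0,0,0,0,0,0,0.3]'

```text
clock: 1.65
tool_pos: [0.4798, -0.0889, 0.1148]
eef_rot: [0.482, 0.517, -0.48, 0.519]
contact_force: [0.6, -0.2, 0.5]
opening: 0.704
```

```bash
for i in 1 2 3; do python3 d.py .478 -.0887 .103;done
```

```text
1.65 pos [ 0.4798 -0.0889  0.1148] op mm 61.9 F [ 0.6 -0.2  0.5]
shift frac [-0.0072  0.0008 -0.0472] turn frac [-0.0001  0.003   0.0001] qd 0.015
1.65 pos [ 0.4798 -0.0889  0.1148] op mm 61.9 F [ 0.6 -0.2  0.5]
shift frac [-0.0072  0.0008 -0.0472] turn frac [-0.0001  0.003   0.0001] qd 0.015
1.65 pos [ 0.4798 -0.0889  0.1148] op mm 61.9 F [ 0.6 -0.2  0.5]
shift frac [-0.0072  0.0008 -0.0472] turn frac [-0.0001  0.003   0.0001] qd 0.015
```

Emit:
send_rows --commands '[-0.007,0,-0.04,0,0.003,0,0.3,0,0,0,0,0,0,1,0,0,0,0,0,0,1,0,0,0,0,0,0,1,0,0,0,0,0,0,1]'

```text
clock: 2.15
tool_pos: [0.4785, -0.0892, 0.105]
eef_rot: [0.482, 0.518, -0.481, 0.519]
contact_force: [0.4, 0.3, -0.8]
opening: 0.388
```

```bash
python3 d.py .478 -.0887 .215
```

```text
2.15 pos [ 0.4785 -0.0892  0.105 ] op mm 34.1 F [ 0.4  0.3 -0.8]
shift frac [-0.0022  0.0021  0.4398] turn frac [0.0001 0.0011 0.0006] qd 0.002
```

Emit:
send_rows --commands '[0,0,0.04,0,0,0,1,0,0,0.1,0,0,0,1,0,0,0.14,0,0,0,1,0,0,0.14,0,0,0,1,0,0,0.08,0,0,0,1,0,0,0,0,0,0,1]'

```text
clock: 2.75
tool_pos: [0.4763, -0.0888, 0.2365]
eef_rot: [0.481, 0.519, -0.481, 0.518]
contact_force: [0.4, -0.7, -2.2]
opening: 0.386
```

```bash
python3 d.py .524 .148 .22; python3 snap.py 2 scene side
```

```text
2.75 pos [ 0.4763 -0.0888  0.2365] op mm 34.0 F [ 0.4 -0.7 -2.2]
shift frac [ 0.1907  0.9472 -0.0658] turn frac [ 0.     -0.0007  0.    ] qd 0.022
2.75 [ 0.4763 -0.0888  0.2365] 0.3858905022046429
```

View pics/v2.png

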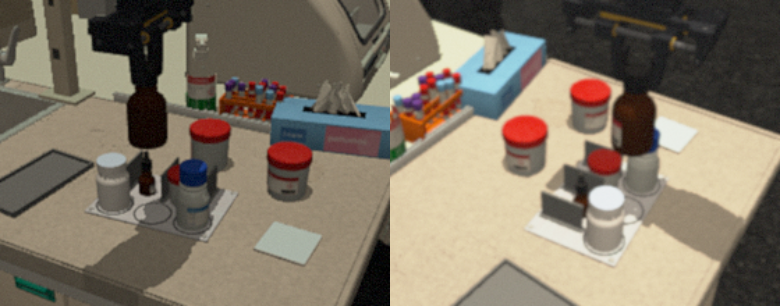

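The amber bottle is lifted upright, and its ring is now bare at about (153,213) in the left panel. Next I carry it to the tray.

Emit:
send_rows --commands '[0.01,0.08,0,0,0,0,1,0.03,0.14,0,0,0,0,1,0.03,0.16,0,0,0,0,1,0.04,0.16,0,0,0,0,1,0.03,0.16,0,0,0,0,1,0.03,0.14,0,0,0,0,1,0.02,0.07,0,0,0,0,1,0,0,0,0,0,0,1,0,0,0,0,0,0,1]'

```text
clock: 3.75
tool_pos: [0.5122, 0.1433, 0.2188]
eef_rot: [0.471, 0.525, -0.492, 0.51]
contact_force: [-0.1, -0.8, -1.9]
opening: 0.385
```

```bash
python3 d.py .524 .148 .107
```

```text
3.75 pos [0.5122 0.1433 0.2188] op mm 33.9 F [-0.1 -0.8 -1.9]
shift frac [ 0.0473  0.0186 -0.4471] turn frac [ 0.005  -0.0226  0.0025] qd 0.023
```

Emit:
send_rows --commands '[0.047,0.018,-0.02,0.005,-0.022,0.002,1,0,0,-0.1,0,0,0,1,0,0,-0.12,0,0,0,1,0,0,-0.08,0,0,0,1,0,0,0,0,0,0,1,0,0,0,0,0,0,1]'

```text
clock: 4.35
tool_pos: [0.5213, 0.1341, 0.1338]
eef_rot: [0.48, 0.514, -0.489, 0.516]
contact_force: [-0.1, -0.6, -2.3]
opening: 0.386
```

```bash
python3 d.py .524 .148 .105;python3 snap.py 3 scene side
```

```text
4.35 pos [0.5213 0.1341 0.1338] op mm 34.0 F [-0.1 -0.6 -2.3]
shift frac [ 0.0107  0.0555 -0.115 ] turn frac [ 0.0064 -0.0044  0.009 ] qd 0.023
4.35 [0.5213 0.1341 0.1338] 0.3862303220982621
```

View pics/v3.png

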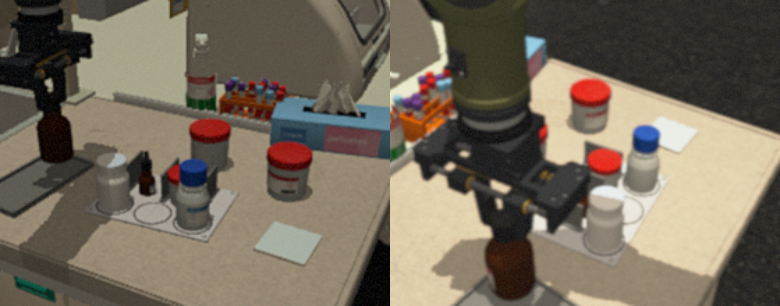

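Emit:
send_rows --commands '[0.01,0.055,0,0.006,-0.004,0.009,1,0,0,-0.04,0,0,0,1,0,0,-0.03,0,0,0,1,0,0,0,0,0,0,1]'

```text
clock: 4.85
tool_pos: [0.5265, 0.1508, 0.1184]
eef_rot: [0.483, 0.518, -0.478, 0.52]
contact_force: [0.4, 0.2, -1.9]
opening: 0.386
```

```bash
python3 d.py .524 .148 .105
```

```text
4.85 pos [0.5265 0.1508 0.1184] op mm 34.0 F [ 0.4  0.2 -1.9]
shift frac [-0.0099 -0.011  -0.0536] turn frac [-0.0024  0.0046 -0.0012] qd 0.01
```

Emit:
send_rows --commands '[-0.008,-0.008,-0.02,-0.002,0.004,0,1,0,0,-0.02,0,0,0,1,0,0,-0.01,0,0,0,1,0,0,-0.008,0,0,0,1,0,0,0,0,0,0,1]'

```text
clock: 5.35
tool_pos: [0.5244, 0.1487, 0.1042]
eef_rot: [0.481, 0.519, -0.48, 0.519]
contact_force: [0.5, -0.3, -2.5]
opening: 0.385
```

```bash
python3 d.py .524 .148 .105
```

```text
5.35 pos [0.5244 0.1487 0.1042] op mm 33.9 F [ 0.5 -0.3 -2.5]
shift frac [-0.0016 -0.0027  0.003 ] turn frac [-0.      0.0007 -0.0012] qd 0.004
```

Emit:
send_rows --commands '[0,0,-0.006,0,0,0,1,0,0,-0.004,0,0,0,1,0,0,0,0,0,0,1]'

```text
clock: 5.65
tool_pos: [0.5247, 0.149, 0.1043]
eef_rot: [0.481, 0.518, -0.48, 0.519]
contact_force: [-0.7, -0.2, -1.8]
opening: 0.389
```

Emit:
send_rows --commands '[0,0,-0.012,0,0,0,1,0,0,-0.008,0,0,0,1,0,0,0,0,0,0,1]'

```text
clock: 5.95
tool_pos: [0.5247, 0.1494, 0.1038]
eef_rot: [0.482, 0.518, -0.479, 0.52]
contact_force: [0.2, 0.1, -1.9]
opening: 0.387
```

Emit:
send_rows --commands '[0,0,-0.024,0,0,0,1]'

```text
clock: 6.05
tool_pos: [0.525, 0.1496, 0.1]
eef_rot: [0.482, 0.517, -0.479, 0.52]
contact_force: [-8.0, -2.9, 35.3]
opening: 0.383
```

```bash
python3 d.py .524 .148 .105;python3 snap.py 4 scene side;python3 -c "
from h import *
crop(load('pics/scene4.npz')[0],110,130,220,220,7,'pics/c4.png')"
```

```text
6.05 pos [0.525  0.1496 0.1   ] op mm 33.7 F [-8.  -2.9 35.3]
shift frac [-0.004  -0.0065  0.0198] turn frac [-0.0006  0.0046 -0.0011] qd 0.119
6.05 [0.525  0.1496 0.1   ] 0.3833284449651836
```

View pics/c4.png

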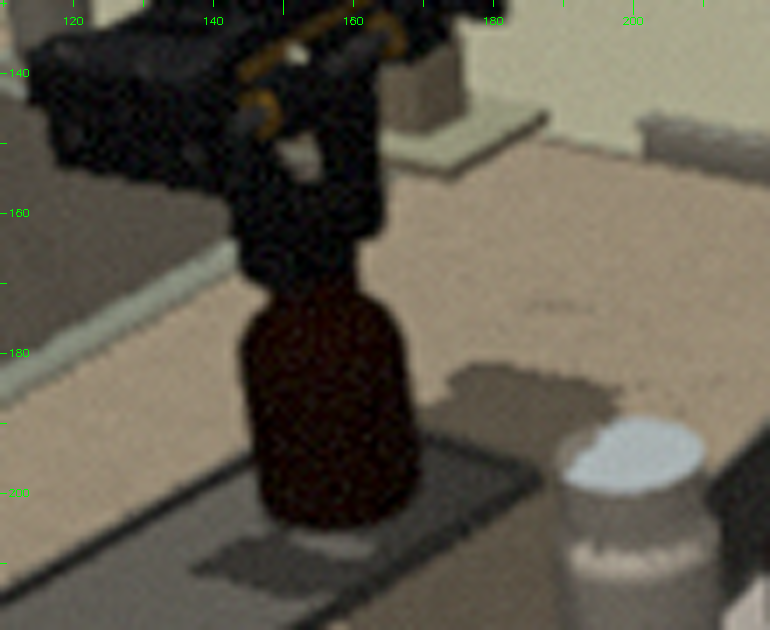

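Emit:
send_rows --commands '[0,0,0.01,0,0,0,1,0,0,0,0,0,0,0.3,0,0,0,0,0,0,0.3,0,0,0,0,0,0,0.3]'

```text
clock: 6.55
tool_pos: [0.5256, 0.1496, 0.1014]
eef_rot: [0.483, 0.517, -0.478, 0.521]
contact_force: [0.6, -0.2, 0.1]
opening: 0.638
```

```bash
python3 d.py .484 -.159 .2
```

```text
6.55 pos [0.5256 0.1496 0.1014] op mm 56.1 F [ 0.6 -0.2  0.1]
shift frac [-0.1663 -1.2344  0.3942] turn frac [-0.0008  0.0051 -0.0011] qd 0.008
```

Emit:
send_rows --commands '[0,0,0.08,0,0.005,0,0.3,0,0,0.14,0,0,0,0.3,0,0,0.14,0,0,0,0.3,-0.02,-0.15,0.02,0,0,0,0.3,-0.02,-0.2,0,0,0,0,0.3,-0.03,-0.2,0,0,0,0,0.3,-0.03,-0.2,0,0,0,0,0.3,-0.03,-0.2,0,0,0,0,0.3,-0.02,-0.16,0,0,0,0,0.3,-0.02,-0.1,0,0,0,0,0.3,0,0,0,0,0,0,0.3]'

```text
clock: 7.65
tool_pos: [0.4804, -0.1588, 0.1963]
eef_rot: [0.48, 0.52, -0.479, 0.519]
contact_force: [0.4, -0.7, 0.1]
opening: 0.702
```

```bash
python3 d.py .484 -.159 .2;python3 snap.py 5 scene side
```

```text
7.65 pos [ 0.4804 -0.1588  0.1963] op mm 61.8 F [ 0.4 -0.7  0.1]
shift frac [ 0.0146 -0.0007  0.0147] turn frac [-0.0018 -0.0001 -0.0033] qd 0.042
7.65 [ 0.4804 -0.1588  0.1963] 0.7022736111165993
```

View pics/v5.png

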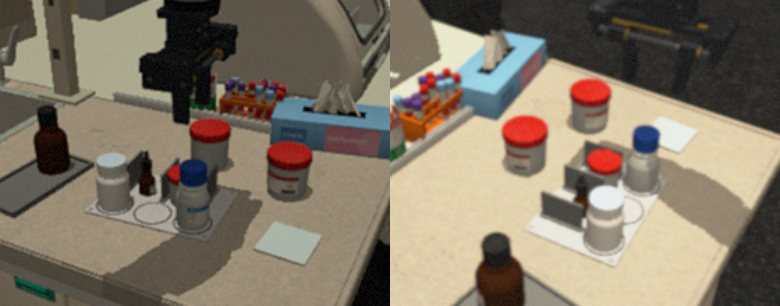

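Emit:
send_rows --commands '[0.014,0,-0.1,-0.002,0,-0.003,0.2,0,0,-0.12,0,0,0,0.2,0,0,-0.04,0,0,0,0.2,0,0,0,0,0,0,0.2]'

```text
clock: 8.15
tool_pos: [0.4894, -0.1454, 0.1307]
eef_rot: [0.48, 0.523, -0.473, 0.523]
contact_force: [0.2, 0.3, 0.8]
opening: 0.797
```

```bash
python3 d.py .484 -.159 .087;python3 snap.py 6 side scene
python3 - <<'E'
from h import *
im,K,T=load('pics/scene5.npz')
p=proj(K,T,[.4779,-.0889,.005]);print(p)
crop(im,170,175,290,265,6,'pics/c5.png')
E
```

```text
8.15 pos [ 0.4894 -0.1454  0.1307] op mm 70.1 F [0.2 0.3 0.8]
shift frac [-0.0214 -0.0544 -0.1746] turn frac [-0.0045  0.0044 -0.0115] qd 0.023
8.15 [ 0.4894 -0.1454  0.1307] 0.7970726821204396
[229.49690531 232.96325771]
```

View pics/c5.png

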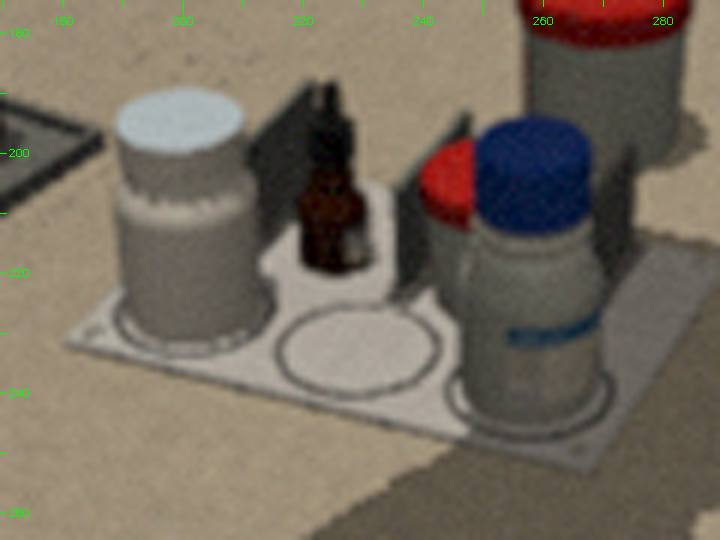

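View pics/v6.png

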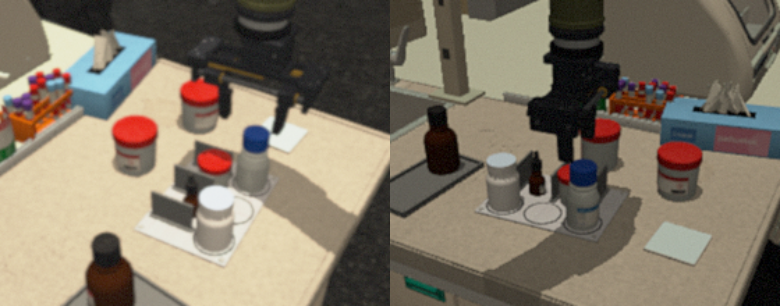

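Emit:
send_rows --commands '[-0.02,-0.054,0,-0.004,0.004,-0.011,0.2,0,0,0,0,0,0,0.2,0,0,-0.03,0,0,0,0.2,0,0,0,0,0,0,0.2]'

```text
clock: 8.65
tool_pos: [0.4864, -0.1614, 0.1271]
eef_rot: [0.483, 0.515, -0.48, 0.52]
contact_force: [-0.2, -0.0, -0.5]
opening: 0.799
```

```bash
python3 d.py .4845 -.159 .087
```

```text
8.65 pos [ 0.4864 -0.1614  0.1271] op mm 70.3 F [-0.2 -0.  -0.5]
shift frac [-0.0077  0.0096 -0.1602] turn frac [0.0014 0.0051 0.0015] qd 0.027
```

Emit:
send_rows --commands '[-0.007,0.005,-0.04,0.001,0.005,0.001,0.2,0,0,-0.04,0,0,0,0.2,0,0,-0.04,0,0,0,0.2,0,0,0,0,0,0,0.2]'

```text
clock: 9.05
tool_pos: [0.4844, -0.1598, 0.0943]
eef_rot: [0.481, 0.518, -0.481, 0.518]
contact_force: [-0.9, -0.7, 0.2]
opening: 0.801
```

```bash
python3 d.py .4845 -.159 .087
```

```text
9.05 pos [ 0.4844 -0.1598  0.0943] op mm 70.5 F [-0.9 -0.7  0.2]
shift frac [ 0.0003  0.0033 -0.029 ] turn frac [ 0.     -0.0005  0.0003] qd 0.007
```

Emit:
send_rows --commands '[0,0.003,-0.03,0,0,0,0.2,0,0,0,0,0,0,1,0,0,0,0,0,0,1,0,0,0,0,0,0,1,0,0,0,0,0,0,1]'

```text
clock: 9.55
tool_pos: [0.4844, -0.1587, 0.0856]
eef_rot: [0.481, 0.519, -0.481, 0.518]
contact_force: [0.6, -0.1, -0.9]
opening: 0.471
```

```bash
python3 d.py .422 .156 .22
```

```text
9.55 pos [ 0.4844 -0.1587  0.0856] op mm 41.5 F [ 0.6 -0.1 -0.9]
shift frac [-0.2494  1.2587  0.5376] turn frac [-0.0001 -0.001  -0.    ] qd 0.002
```

Emit:
send_rows --commands '[0,0,0.04,0,0,0,1,0,0,0.1,0,0,0,1,0,0,0.14,0,0,0,1,0,0,0.14,0,0,0,1,0,0,0.1,0,0,0,1,0,0,0,0,0,0,1]'

```text
clock: 10.15
tool_pos: [0.4825, -0.1584, 0.2233]
eef_rot: [0.48, 0.519, -0.482, 0.518]
contact_force: [1.0, -0.5, -1.6]
opening: 0.474
```

Emit:
send_rows --commands '[-0.02,0.08,0,0,0,0,1,-0.03,0.14,0,0,0,0,1,-0.04,0.18,0,0,0,0,1,-0.04,0.18,0,0,0,0,1,-0.04,0.18,0,0,0,0,1,-0.04,0.18,0,0,0,0,1,-0.03,0.16,0,0,0,0,1,-0.01,0.08,0,0,0,0,1,0,0,0,0,0,0,1,0,0,0,0,0,0,1]'

```text
clock: 11.15
tool_pos: [0.4117, 0.1428, 0.2217]
eef_rot: [0.48, 0.517, -0.484, 0.517]
contact_force: [0.2, 0.1, -1.3]
opening: 0.472
```

```bash
python3 d.py .422 .156 .0846;python3 snap.py 7 side scene
```

```text
11.15 pos [0.4117 0.1428 0.2217] op mm 41.5 F [ 0.2  0.1 -1.3]
shift frac [ 0.0414  0.0529 -0.5485] turn frac [ 0.0025 -0.0031  0.0032] qd 0.015
11.15 [0.4117 0.1428 0.2217] 0.4719667374061734
```

View pics/v7.png

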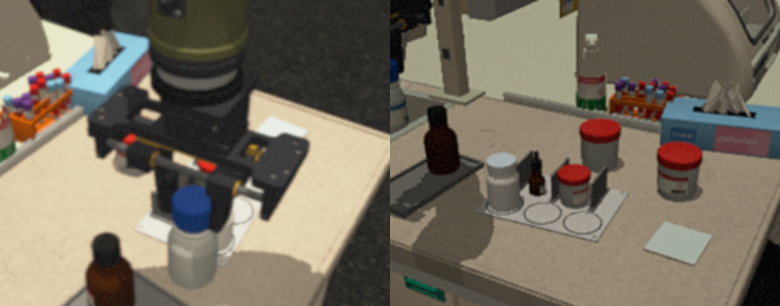

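Emit:
send_rows --commands '[0.041,0.053,-0.04,0.002,-0.003,0.003,1,0,0,-0.1,0,0,0,1,0,0,-0.1,0,0,0,1,0,0,-0.1,0,0,0,1,0,0,-0.04,0,0,0,1,0,0,0,0,0,0,1]'

```text
clock: 11.85
tool_pos: [0.4266, 0.1444, 0.1239]
eef_rot: [0.486, 0.511, -0.487, 0.515]
contact_force: [-0.0, -0.1, -1.3]
opening: 0.469
```

```bash
python3 d.py .422 .156 .0846
```

```text
11.85 pos [0.4266 0.1444 0.1239] op mm 41.3 F [-0.  -0.1 -1.3]
shift frac [-0.0184  0.0465 -0.1573] turn frac [0.003  0.0025 0.0143] qd 0.027
```

Emit:
send_rows --commands '[-0.018,0.046,0,0.003,0.002,0.014,1,0,0,-0.05,0,0,0,1,0,0,-0.05,0,0,0,1,0,0,0,0,0,0,1]'

```text
clock: 12.25
tool_pos: [0.4239, 0.1561, 0.1007]
eef_rot: [0.483, 0.517, -0.48, 0.518]
contact_force: [-0.1, 0.5, -1.3]
opening: 0.467
```

```bash
python3 d.py .422 .156 .0846
```

```text
12.25 pos [0.4239 0.1561 0.1007] op mm 41.1 F [-0.1  0.5 -1.3]
shift frac [-0.0075 -0.0004 -0.0643] turn frac [-0.0019  0.0029  0.0014] qd 0.039
```

Emit:
send_rows --commands '[-0.006,0,-0.03,-0.002,0.003,0.001,1,0,0,-0.02,0,0,0,1,0,0,-0.015,0,0,0,1,0,0,-0.012,0,0,0,1]'

```text
clock: 12.65
tool_pos: [0.4238, 0.1573, 0.0836]
eef_rot: [0.483, 0.518, -0.479, 0.519]
contact_force: [-4.7, -0.0, 34.6]
opening: 0.473
```

```bash
python3 d.py .422 .156 .0846
```

```text
12.65 pos [0.4238 0.1573 0.0836] op mm 41.6 F [-4.7 -0.  34.6]
shift frac [-0.0072 -0.0054  0.004 ] turn frac [-0.0016  0.0029 -0.0001] qd 0.064
```

Emit:
send_rows --commands '[0,0,0.006,0,0,0,1,0,0,0,0,0,0,0.25,0,0,0,0,0,0,0.25,0,0,0,0,0,0,0.25,0,0,0.08,0,0,0,0.25,0,0,0.14,0,0,0,0.25,0,0,0.14,0,0,0,0.25,0,0,0.12,0,0,0,0.25,0,0,0,0,0,0,0]'

```text
clock: 13.55
tool_pos: [0.4232, 0.1572, 0.2086]
eef_rot: [0.482, 0.518, -0.48, 0.519]
contact_force: [-0.0, 0.0, -0.1]
opening: 0.818
```

```bash
python3 d.py .5324 -.1199 .2;python3 snap.py 8 side scene
python3 - <<'E'
from h import *
S=load('pics/side8.npz');C=load('pics/scene8.npz')
for d,n,(u0,v0,u1,v1) in((C,'scene',(235,185,285,225)),(S,'side',(255,175,310,215))):
    im=d[0].astype(int);m=((im[...,2]>70)&(im[...,2]>2*im[...,1])&(im[...,2]>2*im[...,0])).astype(np.uint8)
    mm=np.zeros_like(m);mm[v0:v1,u0:u1]=m[v0:v1,u0:u1]
    cs,_=cv2.findContours(mm,0,1);c=max(cs,key=cv2.contourArea);print(n,cv2.boundingRect(c),cv2.contourArea(c))
crop(C[0],170,170,310,265,5,'pics/c8a.png');crop(S[0],215,160,335,280,5,'pics/c8b.png')
E
```

```text
13.55 pos [0.4232 0.1572 0.2086] op mm 72.0 F [-0.   0.  -0.1]
shift frac [ 0.4369 -1.1083 -0.0344] turn frac [-0.0009  0.0018 -0.0005] qd 0.038
13.55 [0.4232 0.1572 0.2086] 0.8177239720098904
scene (240, 198, 24, 16) 237.5Traceback (most recent call last):
  File "<stdin>", line 6, in <module>
ValueError: max() iterable argument is empty
```

View pics/v8.png

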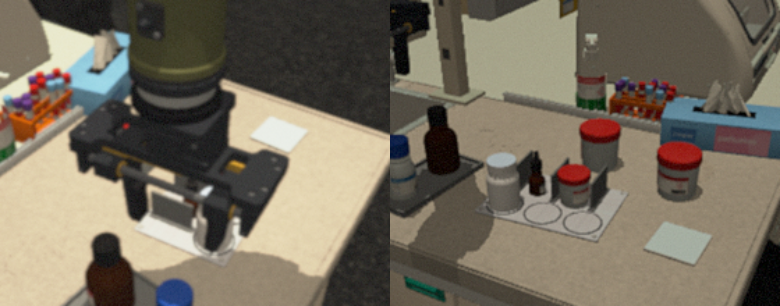

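Emit:
send_rows --commands '[0.04,-0.1,0,0,0,0,0,0.06,-0.16,0,0,0,0,0,0.07,-0.18,0,0,0,0,0,0.07,-0.18,0,0,0,0,0,0.07,-0.18,0,0,0,0,0,0.06,-0.16,0,0,0,0,0,0.04,-0.12,0,0,0,0,0,0,0,0,0,0,0,0]'

```text
clock: 14.45
tool_pos: [0.5194, -0.1237, 0.1929]
eef_rot: [0.473, 0.526, -0.484, 0.515]
contact_force: [-0.4, -0.6, -0.2]
opening: 1.0
```

```bash
python3 d.py .5324 -.1199 .1;python3 snap.py 9 side wrist
python3 - <<'E'
from h import *
im,K,T=load('pics/scene8.npz')
print(plane(K,T,(251.5,205.5),.057))
S=load('pics/side9.npz');W=load('pics/wrist9.npz')
crop(im,220,180,300,245,8,'pics/c8a.png');crop(S[0],215,160,335,280,5,'pics/c8b.png')
E
```

```text
14.45 pos [ 0.5194 -0.1237  0.1929] op mm 88.0 F [-0.4 -0.6 -0.2]
shift frac [ 0.0522  0.0154 -0.3715] turn frac [ 0.0002 -0.0145 -0.0059] qd 0.048
14.45 [ 0.5194 -0.1237  0.1929] 1.0004928240761435
[ 0.53063788 -0.11792156  0.057     ]Traceback (most recent call last):
  File "snap.py", line 10, in <module>
    cv2.imwrite(f'pics/v{k}.png',ims[0] if len(ims)==1 else cv2.hconcat([cv2.resize(i,(int(390),int(390*i.shape[0]/i.shape[1]))) for i in ims]) )
                                                            ~~~~~~~~~~~^^^^^^^^^^^^^^^^^^^^^^^^^^^^^^^^^^^^^^^^^^^^^^^^^^^^^^^^^^^^^^^^^^^^^^^^
cv2.error: OpenCV(4.12.0) /io/opencv/modules/core/src/matrix_operations.cpp:64: error: (-215:Assertion failed) src[i].dims <= 2 && src[i].rows == src[0].rows && src[i].type() == src[0].type() in function 'hconcat'
```

View pics/c8a.png

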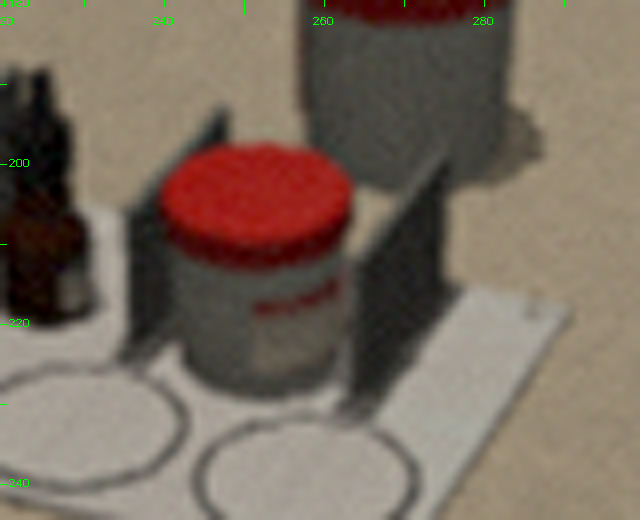

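View pics/c8b.png

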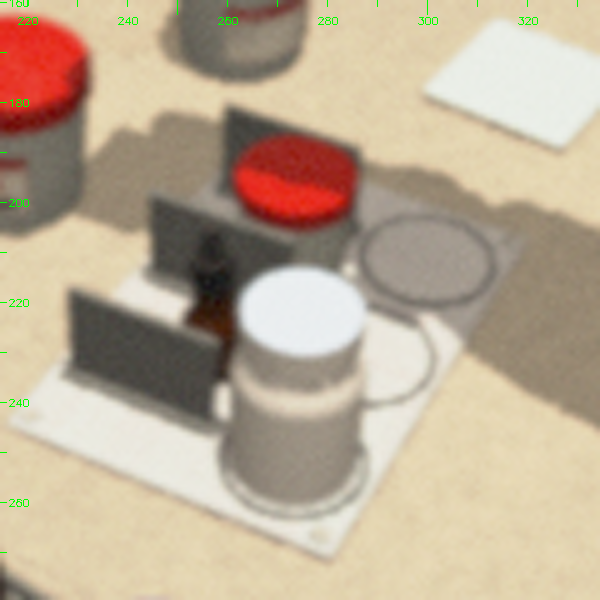

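Run:
```python
from h import *
C=load('pics/scene8.npz');S=load('pics/side9.npz')
print(plane(*C[1:],(251.7,203.7),.063),plane(*S[1:],(273.6,194.2),.063),tri([ray(*C[1:],(251.7,203.7)),ray(*S[1:],(273.6,194.2))]))
```

```text
[ 0.52891931 -0.11940794  0.063     ] [ 0.53265279 -0.11657672  0.063     ] (array([ 0.53293693, -0.11774257,  0.06118175]), [np.float64(0.0007340019317560473), np.float64(0.0007340019317560317)])
```

Emit:
send_rows --commands '[0.052,0.015,-0.05,0,-0.014,-0.006,0,0,0,-0.1,0,0,0,0,0,0,-0.1,0,0,0,0,0,0,-0.05,0,0,0,0,0,0,0,0,0,0,0]'

```text
clock: 15.05
tool_pos: [0.5286, -0.102, 0.113]
eef_rot: [0.476, 0.528, -0.474, 0.519]
contact_force: [-0.3, -0.3, 0.2]
opening: 1.0
```

```bash
python3 d.py .5324 -.1195 .035
```

```text
15.05 pos [ 0.5286 -0.102   0.113 ] op mm 88.0 F [-0.3 -0.3  0.2]
shift frac [ 0.0153 -0.0699 -0.3121] turn frac [-0.0067 -0.0047 -0.0138] qd 0.026
```

Emit:
send_rows --commands '[0.012,-0.068,0,-0.007,-0.005,-0.014,0,0,0,0,0,0,0,0,0,0,-0.04,0,0,0,0,0,0,-0.03,0,0,0,0,0,0,0,0,0,0,0]'

```text
clock: 15.55
tool_pos: [0.5324, -0.1175, 0.0959]
eef_rot: [0.481, 0.518, -0.48, 0.52]
contact_force: [0.3, -0.2, 0.0]
opening: 1.004
```

```bash
python3 d.py .5315 -.119 .035
```

```text
15.55 pos [ 0.5324 -0.1175  0.0959] op mm 88.3 F [ 0.3 -0.2  0. ]
shift frac [-0.0035 -0.0061 -0.2435] turn frac [ 0.0002  0.0019 -0.0011] qd 0.011
```

Emit:
send_rows --commands '[-0.003,-0.005,-0.04,0,0.002,-0.001,0,0,0,-0.04,0,0,0,0,0,0,-0.04,0,0,0,0,0,0,0,0,0,0,0]'

```text
clock: 15.95
tool_pos: [0.5315, -0.1187, 0.0631]
eef_rot: [0.481, 0.518, -0.481, 0.518]
contact_force: [-0.8, -0.2, -0.2]
opening: 1.002
```

```bash
python3 d.py .5315 -.119 .035;python3 snap.py 10 scene side
```

```text
15.95 pos [ 0.5315 -0.1187  0.0631] op mm 88.2 F [-0.8 -0.2 -0.2]
shift frac [ 0.0002 -0.001  -0.1125] turn frac [ 0.     -0.0003 -0.    ] qd 0.009
15.95 [ 0.5315 -0.1187  0.0631] 1.0019059528705916
```

View pics/v10.png

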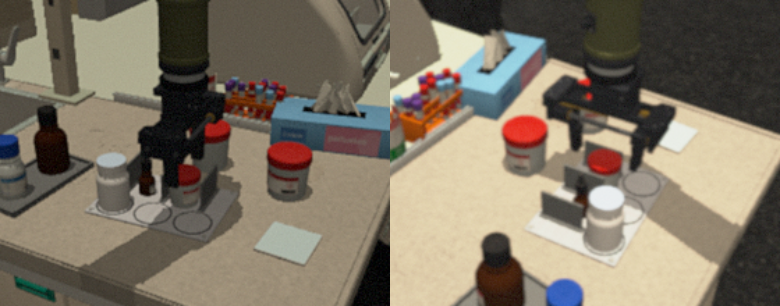

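The fingers straddle the cup front and back, with one at (172,180) in front of it in the left panel. Both bottles stand in the tray. I go down and grip.

Emit:
send_rows --commands '[0,0,-0.04,0,0,0,0,0,0,-0.04,0,0,0,0,0,0,-0.035,0,0,0,0,0,0,0,0,0,0,0,0,0,0,0,0,0,1,0,0,0,0,0,0,1,0,0,0,0,0,0,1,0,0,0,0,0,0,1]' --newtons 15

```text
clock: 16.85
tool_pos: [0.5329, -0.1187, 0.0336]
eef_rot: [0.482, 0.517, -0.48, 0.519]
contact_force: [-0.2, -0.4, -0.5]
opening: 0.661
```

```bash
python3 d.py .5315 -.119 .135
```

```text
16.85 pos [ 0.5329 -0.1187  0.0336] op mm 58.2 F [-0.2 -0.4 -0.5]
shift frac [-0.0057 -0.0011  0.4057] turn frac [ 0.0002  0.0019 -0.0001] qd 0.006
```

Emit:
send_rows --commands '[0,0,0,0,0,0,1,0,0,0,0,0,0,1]'

```text
clock: 17.05
tool_pos: [0.5331, -0.1188, 0.034]
eef_rot: [0.482, 0.517, -0.48, 0.519]
contact_force: [-0.4, -0.4, -0.0]
opening: 0.588
```

Emit:
send_rows --commands '[0,0,0,0,0,0,1,0,0,0,0,0,0,1]'

```text
clock: 17.25
tool_pos: [0.5332, -0.1188, 0.0341]
eef_rot: [0.482, 0.517, -0.48, 0.519]
contact_force: [0.7, -0.1, -0.3]
opening: 0.591
```

```bash
python3 snap.py 11 scene side; python3 -c "
from h import *
a=load('pics/scene11.npz')[0][170:250,210:310];b=load('pics/side11.npz')[0][150:230,230:330]
cv2.imwrite('pics/c11.png',cv2.resize(cv2.hconcat([a,b]),None,fx=4,fy=4,interpolation=2))"
```

```text
17.25 [ 0.5332 -0.1188  0.0341] 0.5908140478247994
```

View pics/c11.png

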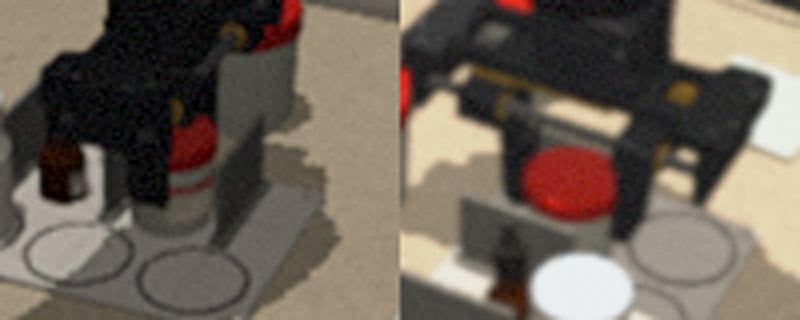

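Emit:
send_rows --commands '[0,0,0.03,0,0,0,1,0,0,0.06,0,0,0,1,0,0,0.1,0,0,0,1,0,0,0.12,0,0,0,1,0,0,0.08,0,0,0,1,0,0,0,0,0,0,1]'

```text
clock: 17.95
tool_pos: [0.5321, -0.1186, 0.1364]
eef_rot: [0.481, 0.518, -0.48, 0.519]
contact_force: [0.5, -0.6, 0.2]
opening: 0.588
```

```bash
python3 d.py .5027 -.309 .135 0;python3 snap.py 12 scene side
```

```text
17.95 pos [ 0.5321 -0.1186  0.1364] op mm 51.8 F [ 0.5 -0.6  0.2]
shift frac [-0.1176 -0.7616 -0.0056] turn frac [ 0.0004  0.0015 -0.0479] qd 0.016
17.95 [ 0.5321 -0.1186  0.1364] 0.5883117401246318
```

View pics/v12.png

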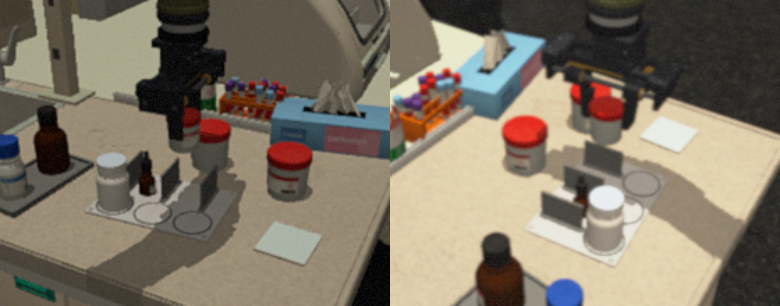

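The cup is out of the niche. The tile is fully clear in both views, so I re-measure it while carrying the cup over.

Emit:
send_rows --commands '[-0.01,-0.07,0,0,0,0,1,-0.02,-0.14,0,0,0,0,1,-0.03,-0.18,0,0,0,0,1,-0.03,-0.18,0,0,0,0,1,-0.02,-0.12,0,0,0,0,1,-0.01,-0.06,0,0,0,0,1,0,0,0,0,0,0,1,0,0,0,0,0,0,1]'

```text
clock: 18.85
tool_pos: [0.4928, -0.3079, 0.1232]
eef_rot: [0.477, 0.526, -0.481, 0.513]
contact_force: [0.0, 0.1, -0.5]
opening: 0.585
```

```bash
python3 d.py .5027 -.309 .135
python3 - <<'E'
from h import *
for n,b in(('scene',(285,225,365,285)),('side',(290,155,350,200))):
    im,K,T=load(f'pics/{n}12.npz');u0,v0,u1,v1=b
    g=im[v0:v1,u0:u1].astype(int);m=((g[...,0]>g[...,2]-8)&(g.sum(2)>330)).astype(np.uint8)
    cs,_=cv2.findContours(m,0,1);c=max(cs,key=cv2.contourArea);print(n,cv2.contourArea(c))
    M=cv2.moments(c);cc=(M['m10']/M['m00']+u0,M['m01']/M['m00']+v0)
    box=[plane(K,T,p,.006) for p in cv2.boxPoints(cv2.minAreaRect(c))+[u0,v0]]
    print(cc,plane(K,T,cc,.006))
    q=cv2.approxPolyDP(c,4,True)[:,0]+[u0,v0];P=np.array([plane(K,T,p,.006)[:2] for p in q]);print(P.round(4).tolist(),P.mean(0))
E
```

```text
18.85 pos [ 0.4928 -0.3079  0.1232] op mm 51.5 F [ 0.   0.1 -0.5]
shift frac [ 0.0395 -0.0044  0.0471] turn frac [-0.0054 -0.0113 -0.0041] qd 0.017
scene 731.0
(326.8404012767898, 253.71203830369356) [ 0.50212208 -0.31040977  0.006     ]
[[0.4731, -0.2709], [0.4672, -0.3457], [0.5392, -0.3467], [0.5398, -0.2748]] [ 0.50485147 -0.30954047]
side 455.0
(320.22197802197803, 176.0084249084249) [ 0.50314255 -0.30698076  0.006     ]
[[0.5422, -0.2759], [0.4698, -0.2749], [0.4665, -0.3417], [0.5378, -0.3423]] [ 0.50405203 -0.3087281 ]
```

Emit:
send_rows --commands '[0.04,-0.004,0,-0.005,-0.011,-0.004,1,0,0,-0.04,0,0,0,1,0,0,-0.06,0,0,0,1,0,0,-0.06,0,0,0,1,0,0,0,0,0,0,1]'

```text
clock: 19.35
tool_pos: [0.5066, -0.3003, 0.0797]
eef_rot: [0.48, 0.522, -0.477, 0.52]
contact_force: [-0.4, 0.3, -0.4]
opening: 0.59
```

```bash
python3 d.py .503 -.309 .035
```

```text
19.35 pos [ 0.5066 -0.3003  0.0797] op mm 51.9 F [-0.4  0.3 -0.4]
shift frac [-0.0142 -0.035  -0.1789] turn frac [-0.003   0.0009 -0.007 ] qd 0.019
```

Emit:
send_rows --commands '[-0.014,-0.035,0,-0.003,0.001,-0.007,1,0,0,-0.04,0,0,0,1,0,0,-0.04,0,0,0,1,0,0,-0.03,0,0,0,1,0,0,0,0,0,0,1]'

```text
clock: 19.85
tool_pos: [0.5042, -0.308, 0.0507]
eef_rot: [0.481, 0.518, -0.48, 0.519]
contact_force: [-0.4, 0.2, 0.3]
opening: 0.588
```

```bash
python3 d.py .503 -.309 .035
```

```text
19.85 pos [ 0.5042 -0.308   0.0507] op mm 51.7 F [-0.4  0.2  0.3]
shift frac [-0.0047 -0.004  -0.063 ] turn frac [ 0.0001  0.0009 -0.0013] qd 0.006
```

Emit:
send_rows --commands '[-0.004,-0.004,-0.03,0,0.001,-0.001,1,0,0,-0.025,0,0,0,1,0,0,-0.015,0,0,0,1,0,0,-0.01,0,0,0,1]'

```text
clock: 20.25
tool_pos: [0.5037, -0.3097, 0.0311]
eef_rot: [0.481, 0.518, -0.481, 0.519]
contact_force: [-3.1, 0.4, 15.0]
opening: 0.595
```

```bash
python3 d.py .503 -.309 .035
```

```text
20.25 pos [ 0.5037 -0.3097  0.0311] op mm 52.3 F [-3.1  0.4 15. ]
shift frac [-0.0029  0.0027  0.0155] turn frac [0.0011 0.0007 0.    ] qd 0.042
```

Contact. I back off slightly, open and rise.

Emit:
send_rows --commands '[0,0,0.008,0,0,0,1,0,0,0,0,0,0,0,0,0,0,0,0,0,0,0,0,0,0,0,0,0,0,0,0,0,0,0,0,0,0,0,0,0,0,0,0,0,0.04,0,0,0,0,0,0,0.08,0,0,0,0,0,0,0.14,0,0,0,0,0,0,0.16,0,0,0,0,0,0,0.16,0,0,0,0,0,0,0.1,0,0,0,0]'

```text
clock: 21.45
tool_pos: [0.5004, -0.3077, 0.2078]
eef_rot: [0.48, 0.521, -0.482, 0.517]
contact_force: [-0.1, -0.3, 0.2]
opening: 0.998
```

Emit:
send_rows --commands '[-0.01,0.1,0,0,0,0,0,-0.02,0.18,0,0,0,0,0,-0.02,0.18,0,0,0,0,0.1,-0.02,0.18,0,0,0,0,0.2,-0.04,0.2,0,0,0,0,0.2,-0.04,0.2,0,0,0,0,0.2,-0.04,0.2,0,0,0,0,0.2,-0.04,0.2,0,0,0,0,0.2,-0.04,0.2,0,0,0,0,0.2,-0.04,0.2,0,0,0,0,0.2,0,0,0,0,0,0,0.2]'

```text
clock: 22.55
tool_pos: [0.424, 0.1503, 0.2219]
eef_rot: [0.486, 0.512, -0.478, 0.523]
contact_force: [0.8, -0.2, 1.4]
opening: 0.802
```

```bash
python3 d.py .4235 .157 .115;python3 snap.py 13 scene side
```

```text
22.55 pos [0.424  0.1503 0.2219] op mm 70.6 F [ 0.8 -0.2  1.4]
shift frac [-0.002   0.027  -0.4278] turn frac [0.0012 0.0128 0.0027] qd 0.089
22.55 [0.424  0.1503 0.2219] 0.8020874674936175
```

View pics/v13.png

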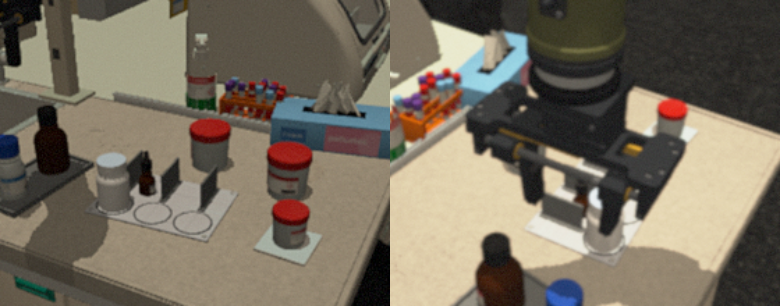

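Run:
```python
from h import *
im,K,T=load('pics/scene13.npz')
crop(im,285,210,365,270,9,'pics/c13.png')
print(proj(K,T,[.503,-.309,.064]),proj(K,T,[.503,-.309,.006]))
S=load('pics/side13.npz');crop(S[0],290,140,350,200,9,'pics/c13b.png');print(proj(S[1],S[2],[.503,-.309,.064]))
```

```text
[328.43300234 230.14639023] [326.33466495 253.30158622]
[323.42893174 156.77985058]
```

View pics/c13.png

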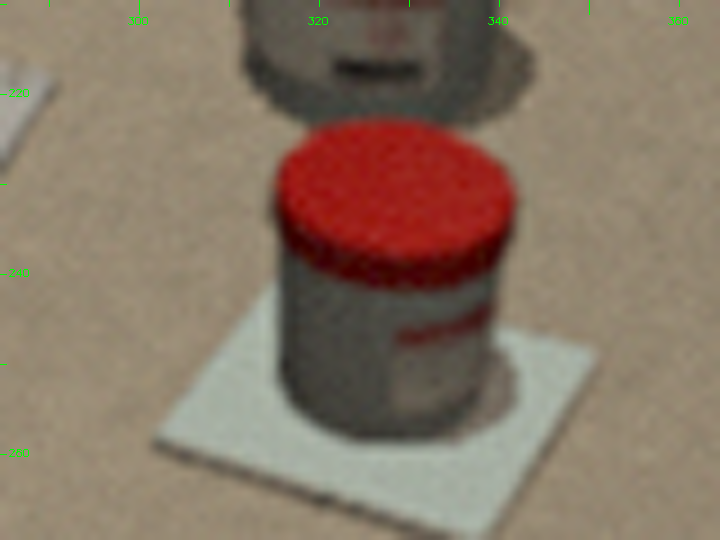

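View pics/c13b.png

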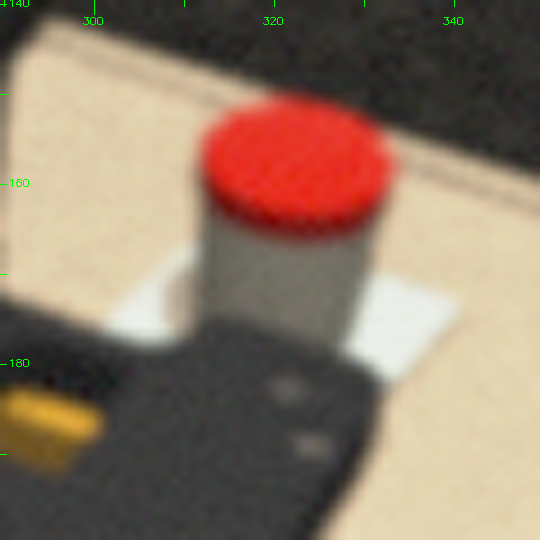

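Emit:
send_rows --commands '[0,0.027,-0.04,0.001,0.013,0.003,0.2,0,0,-0.08,0,0,0,0.2,0,0,-0.1,0,0,0,0.2,0,0,-0.06,0,0,0,0.2,0,0,0,0,0,0,0.2]'

```text
clock: 23.15
tool_pos: [0.4282, 0.1427, 0.1483]
eef_rot: [0.484, 0.511, -0.49, 0.514]
contact_force: [-0.2, -0.1, 0.1]
opening: 0.801
```

```bash
python3 d.py .4235 .157 .0846
```

```text
23.15 pos [0.4282 0.1427 0.1483] op mm 70.4 F [-0.2 -0.1  0.1]
shift frac [-0.0188  0.057  -0.2546] turn frac [ 0.0051 -0.0018  0.0153] qd 0.032
```

Emit:
send_rows --commands '[-0.019,0.057,0,0.005,-0.002,0.015,0.2,0,0,-0.04,0,0,0,0.2,0,0,0,0,0,0,0.2]'

```text
clock: 23.45
tool_pos: [0.4245, 0.1564, 0.138]
eef_rot: [0.482, 0.517, -0.481, 0.518]
contact_force: [0.0, -0.5, -1.5]
opening: 0.799
```

```bash
python3 d.py .4235 .157 .0846
```

```text
23.45 pos [0.4245 0.1564 0.138 ] op mm 70.3 F [ 0.  -0.5 -1.5]
shift frac [-0.0038  0.0024 -0.2136] turn frac [-0.0006  0.0005  0.0022] qd 0.03
```

Emit:
send_rows --commands '[-0.003,0.002,-0.05,0,0,0.002,0.2,0,0,-0.05,0,0,0,0.2,0,0,-0.04,0,0,0,0.2,0,0,0,0,0,0,0.2]'

```text
clock: 23.85
tool_pos: [0.4254, 0.1578, 0.1036]
eef_rot: [0.483, 0.518, -0.479, 0.519]
contact_force: [0.2, 0.0, 0.9]
opening: 0.802
```

```bash
python3 d.py .4235 .157 .0846
```

```text
23.85 pos [0.4254 0.1578 0.1036] op mm 70.6 F [0.2 0.  0.9]
shift frac [-0.0075 -0.0031 -0.076 ] turn frac [-0.002   0.0034  0.0001] qd 0.023
```

Emit:
send_rows --commands '[-0.007,-0.003,-0.04,-0.002,0.003,0,0.2,0,0,-0.035,0,0,0,0.2,0,0,0,0,0,0,0.2]'

```text
clock: 24.15
tool_pos: [0.4244, 0.1573, 0.0846]
eef_rot: [0.482, 0.518, -0.48, 0.519]
contact_force: [-0.5, -0.3, -0.2]
opening: 0.801
```

```bash
python3 d.py .4235 .157 .0846
```

```text
24.15 pos [0.4244 0.1573 0.0846] op mm 70.5 F [-0.5 -0.3 -0.2]
shift frac [-0.0036 -0.0013 -0.0001] turn frac [-0.0005  0.0016  0.0002] qd 0.014
```

Emit:
send_rows --commands '[-0.003,0,0,0,0.001,0,1,0,0,0,0,0,0,1,0,0,0,0,0,0,1,0,0,0,0,0,0,1,0,0,0,0,0,0,1]' --newtons 25

```text
clock: 24.65
tool_pos: [0.4239, 0.1574, 0.0851]
eef_rot: [0.482, 0.518, -0.48, 0.518]
contact_force: [-0.5, -0.2, -1.3]
opening: 0.47
```

Emit:
send_rows --commands '[0,0,0.04,0,0,0,1,0,0,0.1,0,0,0,1,0,0,0.14,0,0,0,1,0,0,0.14,0,0,0,1,0,0,0.1,0,0,0,1,0,0,0,0,0,0,1]'

```text
clock: 25.25
tool_pos: [0.4218, 0.1563, 0.2221]
eef_rot: [0.48, 0.518, -0.481, 0.519]
contact_force: [1.0, -0.2, -1.9]
opening: 0.471
```

```bash
python3 d.py .484 -.1587 .22
```

```text
25.25 pos [0.4218 0.1563 0.2221] op mm 41.4 F [ 1.  -0.2 -1.9]
shift frac [ 0.2489 -1.26   -0.0086] turn frac [ 0.0007 -0.0002 -0.0003] qd 0.031
```

Emit:
send_rows --commands '[0.02,-0.08,0,0,0,0,1,0.03,-0.14,0,0,0,0,1,0.04,-0.18,0,0,0,0,1,0.04,-0.18,0,0,0,0,1,0.04,-0.18,0,0,0,0,1,0.04,-0.18,0,0,0,0,1,0.03,-0.16,0,0,0,0,1,0.01,-0.1,0,0,0,0,1,0,0,0,0,0,0,1,0,0,0,0,0,0,1]'

```text
clock: 26.25
tool_pos: [0.4783, -0.1553, 0.2168]
eef_rot: [0.478, 0.522, -0.482, 0.517]
contact_force: [0.8, 0.8, -2.3]
opening: 0.471
```

```bash
python3 d.py .484 -.1587 .086
```

```text
26.25 pos [ 0.4783 -0.1553  0.2168] op mm 41.5 F [ 0.8  0.8 -2.3]
shift frac [ 0.0229 -0.0135 -0.5232] turn frac [-0.001  -0.006  -0.0029] qd 0.023
```

Emit:
send_rows --commands '[0.023,-0.014,-0.04,-0.001,-0.006,-0.003,1,0,0,-0.08,0,0,0,1,0,0,-0.1,0,0,0,1,0,0,-0.08,0,0,0,1,0,0,0,0,0,0,1]'

```text
clock: 26.75
tool_pos: [0.4849, -0.1515, 0.137]
eef_rot: [0.48, 0.521, -0.477, 0.52]
contact_force: [0.5, -0.6, -1.7]
opening: 0.473
```

```bash
python3 d.py .484 -.1587 .086
```

```text
26.75 pos [ 0.4849 -0.1515  0.137 ] op mm 41.6 F [ 0.5 -0.6 -1.7]
shift frac [-0.0037 -0.0289 -0.2041] turn frac [-0.0023  0.0011 -0.0067] qd 0.022
```

Emit:
send_rows --commands '[-0.004,-0.029,0,-0.002,0.001,-0.007,1,0,0,-0.05,0,0,0,1,0,0,-0.05,0,0,0,1,0,0,-0.04,0,0,0,1,0,0,0,0,0,0,1]'

```text
clock: 27.25
tool_pos: [0.4868, -0.1574, 0.1037]
eef_rot: [0.482, 0.517, -0.479, 0.52]
contact_force: [-0.5, 0.9, -0.9]
opening: 0.472
```

```bash
python3 d.py .484 -.1587 .086;python3 snap.py 14 scene side
```

```text
27.25 pos [ 0.4868 -0.1574  0.1037] op mm 41.5 F [-0.5  0.9 -0.9]
shift frac [-0.011  -0.0052 -0.0707] turn frac [ 0.0003  0.0036 -0.0016] qd 0.026
27.25 [ 0.4868 -0.1574  0.1037] 0.4720889022814454
```

View pics/v14.png

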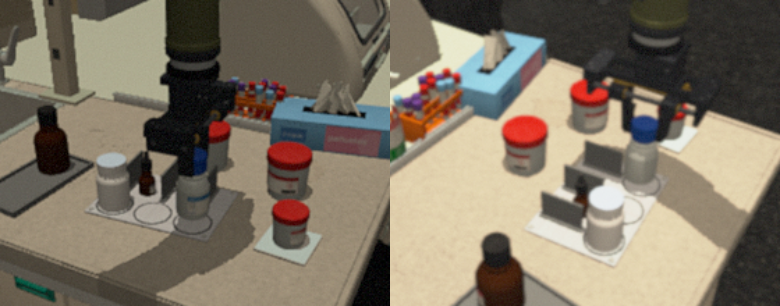

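Emit:
send_rows --commands '[-0.011,-0.005,-0.02,0,0.003,-0.002,1,0,0,-0.025,0,0,0,1,0,0,0,0,0,0,1]'

```text
clock: 27.65
tool_pos: [0.4853, -0.1593, 0.0939]
eef_rot: [0.482, 0.516, -0.481, 0.52]
contact_force: [-0.6, 0.7, -0.7]
opening: 0.472
```

```bash
python3 d.py .484 -.1587 .086
```

```text
27.65 pos [ 0.4853 -0.1593  0.0939] op mm 41.6 F [-0.6  0.7 -0.7]
shift frac [-0.0052  0.0022 -0.0315] turn frac [0.0008 0.0031 0.001 ] qd 0.014
```

Emit:
send_rows --commands '[-0.006,0.002,-0.016,0.001,0.003,0.001,1,0,0,-0.014,0,0,0,1,0,0,-0.01,0,0,0,1]'

```text
clock: 27.95
tool_pos: [0.4846, -0.1591, 0.0853]
eef_rot: [0.481, 0.517, -0.481, 0.519]
contact_force: [-4.6, 1.5, 34.0]
opening: 0.466
```

```bash
python3 d.py .484 -.1587 .086
```

```text
27.95 pos [ 0.4846 -0.1591  0.0853] op mm 41.0 F [-4.6  1.5 34. ]
shift frac [-0.0025  0.0015  0.0027] turn frac [ 0.0007  0.0015 -0.0001] qd 0.05
```

Emit:
send_rows --commands '[0,0,0.006,0,0,0,1,0,0,0,0,0,0,0.2,0,0,0,0,0,0,0.2,0,0,0,0,0,0,0.2,0,0,0.08,0,0,0,0.2,0,0,0.14,0,0,0,0.2,0,0,0.16,0,0,0,0.2,0,0,0.12,0,0,0,0.2]'

```text
clock: 28.75
tool_pos: [0.4816, -0.1579, 0.2112]
eef_rot: [0.479, 0.521, -0.482, 0.516]
contact_force: [1.1, -0.7, -0.7]
opening: 0.798
```

Emit:
send_rows --commands '[0.01,0.1,0,0,0,0,0.3,0.02,0.18,0,0,0,0,0.3,0.02,0.18,0,0,0,0,0.3,0.03,0.18,0,0,0,0,0.3,0.03,0.18,0,0,0,0,0.3,0.03,0.18,0,0,0,0,0.3,0.03,0.16,0,0,0,0,0.3,0.01,0.08,0,0,0,0,0.3,0,0,0,0,0,0,0.3,0,0,0,0,0,0,0.3]'

```text
clock: 29.75
tool_pos: [0.5274, 0.1607, 0.214]
eef_rot: [0.482, 0.516, -0.483, 0.517]
contact_force: [0.1, -0.9, -0.5]
opening: 0.696
```

```bash
python3 d.py .525 .1495 .103;python3 snap.py 15 scene side
```

```text
29.75 pos [0.5274 0.1607 0.214 ] op mm 61.2 F [ 0.1 -0.9 -0.5]
shift frac [-0.0095 -0.0449 -0.4439] turn frac [ 0.0006 -0.0001  0.0044] qd 0.012
29.75 [0.5274 0.1607 0.214 ] 0.6958110499103832
```

View pics/v15.png

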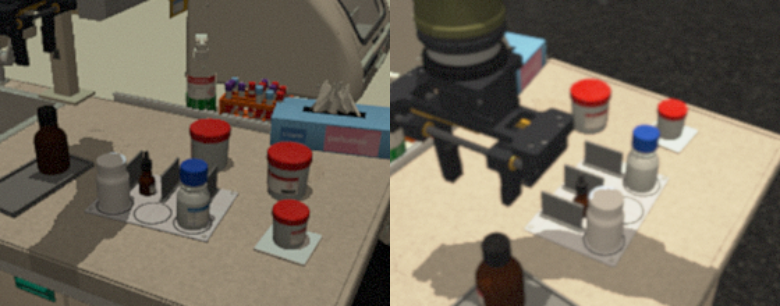

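Buffer stands upright on its ring at about (193,210). Now the amber bottle.

Emit:
send_rows --commands '[-0.01,-0.045,0,0,0,0.004,0.3,0,0,-0.06,0,0,0,0.3,0,0,-0.08,0,0,0,0.3,0,0,-0.06,0,0,0,0.3,0,0,0,0,0,0,0.3]'

```text
clock: 30.35
tool_pos: [0.5248, 0.1336, 0.1634]
eef_rot: [0.483, 0.512, -0.487, 0.516]
contact_force: [-0.1, -1.3, 0.3]
opening: 0.698
```

```bash
python3 d.py .525 .1495 .103
```

```text
30.35 pos [0.5248 0.1336 0.1634] op mm 61.4 F [-0.1 -1.3  0.3]
shift frac [ 0.0007  0.0634 -0.2416] turn frac [0.0055 0.     0.0105] qd 0.034
```

Emit:
send_rows --commands '[0,0.063,0,0.005,0,0.01,0.3,0,0,0,0,0,0,0.3,0,0,-0.05,0,0,0,0.3,0,0,0,0,0,0,0.3]'

```text
clock: 30.75
tool_pos: [0.526, 0.1477, 0.1522]
eef_rot: [0.482, 0.517, -0.481, 0.518]
contact_force: [0.4, -0.9, -0.1]
opening: 0.702
```

```bash
python3 d.py .525 .1495 .103
```

```text
30.75 pos [0.526  0.1477 0.1522] op mm 61.7 F [ 0.4 -0.9 -0.1]
shift frac [-0.0039  0.0072 -0.1969] turn frac [0.0002 0.0018 0.0021] qd 0.036
```

Emit:
send_rows --commands '[-0.004,0.007,-0.05,0,0.002,0.002,0.3,0,0,-0.05,0,0,0,0.3,0,0,-0.04,0,0,0,0.3,0,0,0,0,0,0,0.3]'

```text
clock: 31.15
tool_pos: [0.5246, 0.1496, 0.1139]
eef_rot: [0.48, 0.519, -0.481, 0.518]
contact_force: [-1.0, -0.3, 0.4]
opening: 0.702
```

```bash
python3 d.py .525 .1495 .103
```

```text
31.15 pos [0.5246 0.1496 0.1139] op mm 61.8 F [-1.  -0.3  0.4]
shift frac [ 0.0014 -0.0002 -0.0436] turn frac [ 0.0004 -0.0006 -0.0004] qd 0.006
```

Emit:
send_rows --commands '[0,0,-0.035,0,0,0,0.3,0,0,-0.01,0,0,0,0.3,0,0,0,0,0,0,1,0,0,0,0,0,0,1,0,0,0,0,0,0,1,0,0,0,0,0,0,1]'

```text
clock: 31.75
tool_pos: [0.5249, 0.1497, 0.1016]
eef_rot: [0.481, 0.518, -0.481, 0.518]
contact_force: [-0.6, 0.6, -1.4]
opening: 0.388
```

Emit:
send_rows --commands '[0,0,0.04,0,0,0,1,0,0,0.1,0,0,0,1,0,0,0.14,0,0,0,1,0,0,0.14,0,0,0,1,0,0,0.1,0,0,0,1,0,0,0,0,0,0,1]'

```text
clock: 32.35
tool_pos: [0.5227, 0.1488, 0.2386]
eef_rot: [0.48, 0.519, -0.482, 0.518]
contact_force: [0.7, -0.9, -0.9]
opening: 0.386
```

```bash
python3 d.py .4782 -.0889 .235
```

```text
32.35 pos [0.5227 0.1488 0.2386] op mm 34.0 F [ 0.7 -0.9 -0.9]
shift frac [-0.1781 -0.9509 -0.0143] turn frac [ 0.001  -0.0018 -0.0007] qd 0.039
```

Emit:
send_rows --commands '[-0.02,-0.08,0,0,0,0,1,-0.03,-0.14,0,0,0,0,1,-0.03,-0.17,0,0,0,0,1,-0.03,-0.17,0,0,0,0,1,-0.03,-0.17,0,0,0,0,1,-0.02,-0.14,0,0,0,0,1,-0.01,-0.06,0,0,0,0,1,0,0,0,0,0,0,1,0,0,0,0,0,0,1]'

```text
clock: 33.25
tool_pos: [0.4712, -0.09, 0.2335]
eef_rot: [0.477, 0.523, -0.482, 0.516]
contact_force: [-0.2, 1.0, -1.3]
opening: 0.39
```

```bash
python3 d.py .4782 -.0889 .103
```

```text
33.25 pos [ 0.4712 -0.09    0.2335] op mm 34.4 F [-0.2  1.  -1.3]
shift frac [ 0.028   0.0046 -0.522 ] turn frac [-0.0011 -0.0078 -0.0027] qd 0.012
```

Emit:
send_rows --commands '[0.028,0.004,0,-0.001,-0.008,-0.003,1,0,0,0,0,0,0,1,0,0,-0.04,0,0,0,1,0,0,-0.03,0,0,0,1,0,0,0,0,0,0,1]'

```text
clock: 33.75
tool_pos: [0.4799, -0.0829, 0.214]
eef_rot: [0.48, 0.521, -0.477, 0.52]
contact_force: [-0.6, -0.4, -1.6]
opening: 0.388
```

```bash
python3 d.py .4782 -.0889 .103
```

```text
33.75 pos [ 0.4799 -0.0829  0.214 ] op mm 34.1 F [-0.6 -0.4 -1.6]
shift frac [-0.0067 -0.0241 -0.444 ] turn frac [-0.002   0.0012 -0.0055] qd 0.01
```

Emit:
send_rows --commands '[-0.007,-0.024,0,-0.002,0.001,-0.005,1,0,0,0,0,0,0,1,0,0,-0.04,0,0,0,1,0,0,-0.03,0,0,0,1,0,0,0,0,0,0,1]'

```text
clock: 34.25
tool_pos: [0.4779, -0.0894, 0.1948]
eef_rot: [0.481, 0.518, -0.481, 0.518]
contact_force: [-0.5, 0.4, -2.3]
opening: 0.388
```

```bash
python3 d.py .4782 -.0889 .103
```

```text
34.25 pos [ 0.4779 -0.0894  0.1948] op mm 34.1 F [-0.5  0.4 -2.3]
shift frac [ 0.0013  0.0019 -0.3672] turn frac [ 0.0002 -0.0001 -0.    ] qd 0.003
```

Emit:
send_rows --commands '[0,0.001,-0.04,0,0,0,1,0,0,-0.04,0,0,0,1,0,0,-0.04,0,0,0,1,0,0,0,0,0,0,1]'

```text
clock: 34.65
tool_pos: [0.4777, -0.089, 0.1617]
eef_rot: [0.481, 0.519, -0.481, 0.518]
contact_force: [-0.5, 0.2, -1.2]
opening: 0.387
```

```bash
python3 d.py .4782 -.0889 .103
```

```text
34.65 pos [ 0.4777 -0.089   0.1617] op mm 34.1 F [-0.5  0.2 -1.2]
shift frac [ 0.0019  0.0005 -0.235 ] turn frac [ 0.     -0.0005 -0.0001] qd 0.009
```

Emit:
send_rows --commands '[0.002,0,-0.04,0,0,0,1,0,0,-0.04,0,0,0,1,0,0,-0.04,0,0,0,1,0,0,0,0,0,0,1]'

```text
clock: 35.05
tool_pos: [0.4785, -0.0888, 0.1289]
eef_rot: [0.481, 0.519, -0.481, 0.518]
contact_force: [-1.0, 0.1, -1.4]
opening: 0.387
```

```bash
python3 d.py .4782 -.0889 .103;python3 snap.py 16 scene side
```

```text
35.05 pos [ 0.4785 -0.0888  0.1289] op mm 34.1 F [-1.   0.1 -1.4]
shift frac [-0.0011 -0.0003 -0.1034] turn frac [-0.0001 -0.0004 -0.0002] qd 0.01
35.05 [ 0.4785 -0.0888  0.1289] 0.3873330448336811
```

View pics/v16.png

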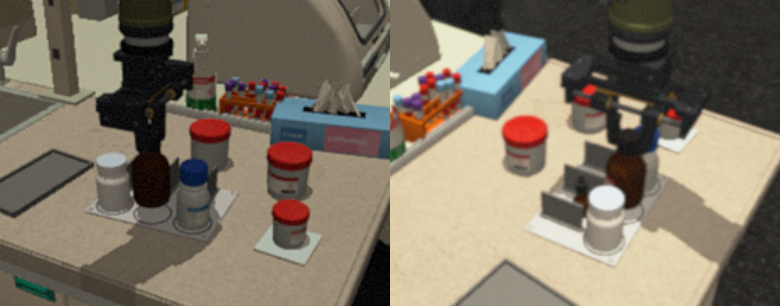

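The amber bottle is coming down over its ring between the jar and the buffer bottle, clear of both.

Emit:
send_rows --commands '[-0.001,0,-0.04,0,0,0,1,0,0,-0.035,0,0,0,1,0,0,-0.02,0,0,0,1]'

```text
clock: 35.45
tool_pos: [0.4801, -0.089, 0.1056]
eef_rot: [0.482, 0.517, -0.48, 0.519]
contact_force: [-0.7, 0.4, -2.0]
opening: 0.389
```

```bash
python3 d.py .4782 -.0889 .103
```

```text
35.45 pos [ 0.4801 -0.089   0.1056] op mm 34.2 F [-0.7  0.4 -2. ]
shift frac [-0.0075  0.0003 -0.0105] turn frac [0.     0.0029 0.0001] qd 0.143
```

Emit:
send_rows --commands '[-0.008,0,-0.004,0,0.003,0,1,0,0,-0.012,0,0,0,1,0,0,-0.01,0,0,0,1]'

```text
clock: 35.75
tool_pos: [0.4779, -0.0892, 0.1013]
eef_rot: [0.48, 0.518, -0.481, 0.519]
contact_force: [-6.3, 0.5, 34.7]
opening: 0.385
```

```bash
python3 d.py .4782 -.0889 .103
```

```text
35.75 pos [ 0.4779 -0.0892  0.1013] op mm 33.8 F [-6.3  0.5 34.7]
shift frac [0.0012 0.0014 0.0067] turn frac [ 0.0015  0.0003 -0.0002] qd 0.039
```

Emit:
send_rows --commands '[0,0,0.006,0,0,0,1,0,0,0,0,0,0,0.3,0,0,0,0,0,0,0.3,0,0,0,0,0,0,0.3,0,0,0.06,0,0,0,0.3,0,0,0.14,0,0,0,0.3,0,0,0.16,0,0,0,0.3,0,0,0.14,0,0,0,0.3,0.16,0.1,0.04,0,0,0,0.3,0.16,0.16,0,0,0,0,0.3,0.16,0.16,0,0,0,0,0.3,0,0,0,0,0,0,0.3]'

```text
clock: 36.95
tool_pos: [0.594, 0.0122, 0.2433]
eef_rot: [0.482, 0.517, -0.484, 0.517]
contact_force: [-0.8, 1.4, -0.3]
opening: 0.701
```

```bash
python3 d.py .4782 -.0889 .103;python3 snap.py 17 scene side;python3 - <<'E'
from h import *
crop(load('pics/scene17.npz')[0],175,160,355,275,4,'pics/c17.png');crop(load('pics/side17.npz')[0],190,130,345,275,4,'pics/c17b.png')
E
```

```text
36.95 pos [0.594  0.0122 0.2433] op mm 61.7 F [-0.8  1.4 -0.3]
shift frac [-0.4634 -0.4046 -0.5613] turn frac [ 0.001  -0.0009  0.0047] qd 0.079
36.95 [0.594  0.0122 0.2433] 0.7006099823152434
```

View pics/c17.png

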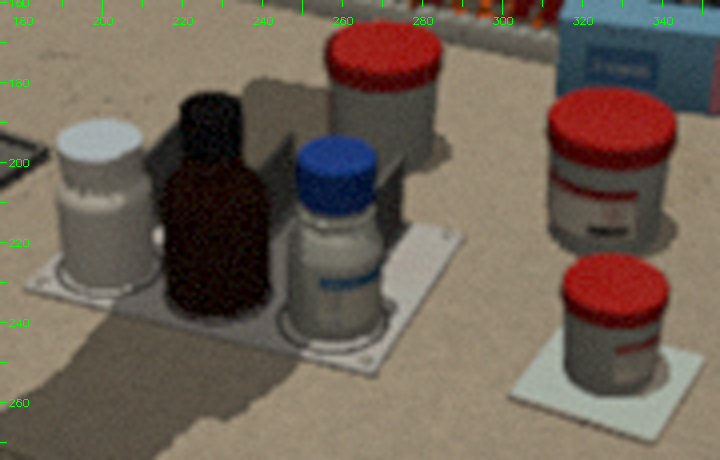

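View pics/c17b.png

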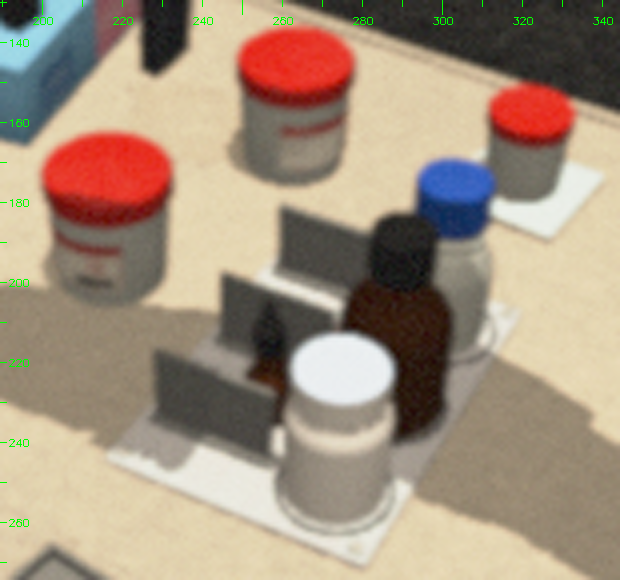

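The bottles look the same as in the first pictures, to within about a pixel: amber cap at about (227,186) and blue cap at about (259,199) in the scene view. The cup stands upright on the tile at about (328,240), and the dropper and jar are unmoved. The gripper is clear, so I hand in.

Emit:
send_rows --commands '[0,0,0.02,0,0,0,0.3,0,0,0,0,0,0,0.3,0,0,0,0,0,0,0.3]'

```text
clock: 37.35
tool_pos: [0.587, 0.0015, 0.2468]
eef_rot: [0.48, 0.515, -0.491, 0.514]
contact_force: [0.5, 0.7, 0.1]
opening: 0.7
```

```bash
python3 -c "
from plant import job
print(job.finish_job())"
```

```text
the job is handed in; nothing more can be done
None
```

I handed the job in at about 37 s. The amber and buffer bottles went to the grey tray first, then the small red-capped cup went onto the white tile. After that the buffer bottle, then the amber, went back onto their own rings.

- **Cup:** it stands upright within about 1–2 mm of the tile's measured centre.
- **Bottles:** both are upright within about a pixel (roughly 1 mm) of where they appeared in the first pictures.
- **Everything else:** the dropper bottle, the jar and the two larger red-capped cups look unmoved, and the gripper is clear of everything.
- **Force:** the highest I saw was about 35 N at the wrist, read briefly as each bottle touched down. The cup read 15 N. I read force only at the end of each move, so a higher momentary peak is possible.
- **Disagreement:** the scene and side cameras differed by up to 9 mm in y on the tray and about 3 mm on the cup. I used values between them, and this caused no trouble.

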